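Take a hardness reading on the lever test stand

ROBOT

A 6-joint arm with a two-finger parallel gripper is mounted at the origin on a cart in front of the work surface, level with it; the furniture and walls round the work are solid. World frame = base frame: x ahead of the robot, y to its left, z up, the work surface at z = 0. Lengths are in mm, angles in rad, forces in N, time in s.
With the tool pointing down it reaches from about 325 to 875 mm from the base axis. Payload 4.4 kg.
Tool frame: the origin (TCP) lies at the centre of the arm's flange, where the gripper is bolted on; the fingertips stand 173 mm ahead of it and the grasp point (between the pads) lies 155 mm ahead of it (robot.grasp_offset is the distance from the TCP to the grasp point, in mm); x points along the fingers, z is the direction in which the jaws open and shut, and the axes are right-handed (so a half turn about x gives the same grasp; the last joint's range is limited). The gripper opens to 85 mm and grips with 20 to 120 N. Pads are 22 mm wide; open, the fingers measure 114 mm over their backs; the gripper's body (76 mm by 85 mm) begins 54 mm behind the grasp point. The pads swing forward as they close: fully open they stand 13 mm farther back than shut.
Start: joints at [1.083, 0.207, 1.542, -0, 1.393, -0.15], TCP at [190.03, 542.695, 404.682] pointing down, gripper open.
Joint ranges: [-2.73, 2.73], [-0.86, 2.22], [0.23, 2.46], [-1.11, 4.25], [0.08, 2.63], [-2.82, 2.82]. Speed limits (rad/s): [2.79, 2.79, 3.14, 3.14, 3.14, 3.14].

INTERFACE

Orientations are given as a unit quaternion [x, y, z, w].
In Python, from station import robot, grab_frame, ticket gives the robot as it stands.
- The arm moves only by the tool servo_tool, never from a script. Its argument "commands" is a list of rows, each a list of 7 numbers: the turn, a rotation vector about the tool's x, y, z in degrees, then the shift along the tool's x, y, z in m, then the closure, from 0 (fully open) to 1 (shut). A call has 1 to 12 rows; each row shifts and turns the commanded pose from where the row before left it, along the tool's axes as they then stand; what a row does not reach is not made up. A row lasts 1/12 s, in which the tool goes at most 41.7 mm and 7.16 degrees, less where a joint would pass 70% of its speed; a pose out of reach is approached as far as the arm can. A call is refused whole if a number of a shift passes 0.0417 or a number of a turn 7.16, either way. A call with a gripper value outside its range is refused whole. The fingers move at their own pace and stop on an object; the grip force is fixed at half the most. Time passes only in rows, so rows that do not move let the fingers close. It gives the time, the measured TCP pose, the force and the opening at its end, in the units of the state.
- robot.observe(): the state, without advancing time (a new reading comes with each control period).
- grab_frame(name): name is "side" or "top" or "wrist"; returns a dict with "pixels" (480x640x3 uint8, red, green, blue), "mtx" (3x3 intrinsics, pixels), "eye" and "orientation" of the camera in the world. Camera axes: x right, y down, z forward; pixel columns grow to the right and rows downward; lengths in mm; the calibration is good to about 2 mm. A picture is of the moment at which its call begins. There is no depth.
- ticket.close_job(): hands the job in, once; it reports no verdict.
The state is a dict: "time": time; "qpos": joint angles; "qvel": joint speeds; "joint_torque": joint torques, N m; "ee_pos": TCP position; "tcp_rot": TCP orientation; "force": force on the tool from outside, world axes, zero at the start; "torque": the same for the moment, N m; "opening": finger opening in mm.
Only numpy, scipy, OpenCV 4.12 (cv2) and the standard library are available. Lean on these libraries where they do the work, as an engineer would, in place of code of your own. Each camera call takes 0.05 s, during which the arm holds its last target.

TASK

Set up a hardness reading: with the red safety catch still on, lay the blue test plaque flat between the four corner stops of the test stand's pulled-out slide, let go of it and push the slide fully home. Then flip the red catch over towards you to free the lever and pull the lever by its black handle towards you as far as it goes, so that the gauge's foot bears on the plaque. The lever springs back, so finish while still holding the handle; leave the other plaques and the things on the bench alone.

Things in the scene. Friction and masses are not known exactly. Their poses are not given: they have to be found in the camera images.
- stand: Grey test stand fixed to the bench: base 212 x 132 mm, column at the back, head 60 mm wide, 206 mm high. Origin on the bench under the gauge's foot; x points from the stand's front to its column (away from the robot, turned up to 0.2 rad), y left, z up. A dial gauge (56 mm, facing the robot) hangs under the head; gauge and head reach at most 16 mm in front of the origin.
- nest (a point): Centre of the seat on the upper surface of the aluminium slide, 25.5 mm above the bench; axes as the stand's, moves with the slide. Four dark corner stops, 4 mm high, enclose 65 mm (x) by 45 mm (y) for a plaque of 60 x 40 mm, long side along x. Each long side has a gap of 49 mm between the stops, open for fingers down to the slide's surface. Nothing stands above the pulled-out seat.
- slide_lip (a point): Centre of the front face of the slide's turned-up front lip, 68 mm in front of the nest centre, 37.5 mm above the bench; the lip is 62 mm wide, its upper edge 12 mm above this point, its lower edge 18 mm below. Push here along the stand's +x to close the slide.
- slide (a joint): Specimen slide: 0 = fully home with the nest under the gauge's foot (end stop), 0.070 to 0.088 m = pulled out towards the robot at the start. It drags with about 1.5 N and stays where it is left.
- safety_catch (a joint): Red safety catch on the left side of the head: 0 = on (paddle upright, nose against the lug of the lever's locking disc, lever blocked); grows as the paddle is tipped towards the robot (stand's -x); clear of the lever above about 0.6 rad, end stop 1.5 rad. About 1 N at the paddle; it stays where it is left. Starts at 0 to 0.12.
- catch_paddle (a point): Centre of the upper part of the red thumb paddle: 8 mm thick, 26 mm wide along the stand's y; its top edge is 13 mm above this point and its hinge 38 mm below (when upright). Free above and on both sides: fingers can go behind it (stand's +x side) and draw it over, or pinch it.
- catch_hinge (a point): Point on the catch's hinge axis under the middle of the paddle, 206 mm above the bench; the axis runs along the stand's y. The catch's nose, 28 mm long, lies 17 mm or more to the right of this point (stand's -y), points away from the robot and swings up as the paddle is tipped.
- press_lever (a joint): Spring lever on the right of the head: 0 = at rest, leaning 0.30 rad back from upright (away from the robot); grows as the handle is pulled towards the robot; end stop 0.95 rad. The spring resists with about 4 N at the handle at rest, 10 N at the stop, and carries the lever back when let go. The gauge sinks 17 mm per rad; its foot meets a plaque in the nest at about 0.65 rad.
- lever_hinge (a point): Point on the lever's hinge axis level (in y) with lever_handle, 172 mm above the bench; the axis runs along the stand's y. The handle's centre is 125 mm from it.
- foot: Steel presser foot under the gauge, 18 mm in diameter, on a 2 N/mm spring with 2 N preload. Origin at the centre of its flat underside, 42.5 mm above the bench at rest (11 mm above a plaque in the nest).
- plaque_blue_center (a point): Centre of the blue plastic test plaque, 60 x 40 x 6 mm, about 22 g, lying flat on the bench; x along its long side, z up. Pinch it across its 40 mm width.
- plaque_blue: The same blue plaque; origin at the centre of its underside.
- plaque_black: A black plaque of the same size, not wanted; origin at the centre of its underside. The three plaques lie in three places in changing order.
- plaque_white: A white plaque of the same size, not wanted; origin at the centre of its underside.
- loupe: Black eyepiece loupe, 39 mm across, 24 mm high, standing on the bench, not to be disturbed; origin under its centre.
- marker: Black and white marker pen, 136 mm long, 16 mm thick, lying on the bench, not to be disturbed; origin under its centre.
- lever_handle: The lever's black cross handle: a round bar 22 mm thick, 94 mm long, along the stand's y, standing out to the right of the head; it revolves freely on the lever like a crank grip. Origin at its centre, 291 mm above the bench at rest, about 271 mm with the lever at its stop. Hold it here: pinch it from above or draw it from behind.
Things that resemble listed ones, but are neither listed nor needed, are in the scene too. Leave any pink look-alike of the plaque_blue alone.

How it is judged:
By the outcome, as a careful person would: the job done as asked, in the order asked, and still so for the second after the job is handed in, while the arm keeps its last pose, push and grip.
It also fails if it takes over 70 s, if anything falls off the work surface, if the arm or the gripper's body presses on something with over 40 N, if the wrist force passes 120 N, or if a joint passes its speed limit or range.

## Working session

There is one attempt and no reset: what is moved stays moved. The work goes in short steps, Python scripts to look and compute and a tool call to move; the robot and the scene stay as the last step left them, time stands still between calls to the robot, and variables do not carry over. Pictures are saved under pics/ and viewed, and the job is handed in when it is done.

Besides the shell and the picture viewer there is one more tool, called after "Call:" as name(argument=value, ...) on one line, values as JSON. servo_tool: Moves the arm, as the interface text tells. Its arguments: {"type":"object","properties":{"commands":{"type":"array"}},"required":["commands"]}

```bash
ls; mkdir -p pics
python3 - <<'E'
from station import robot, grab_frame
import cv2
print(robot.observe())
for n in ["side","top","wrist"]:
    f=grab_frame(n); cv2.imwrite(f"pics/{n}0.png",f["pixels"][:,:,::-1]); print(n,f["mtx"],f["eye"],f["orientation"])
E
```

```text
pics
{'time': 0.0, 'qpos': array([ 1.08350255e+00,  2.07437025e-01,  1.54302636e+00, -1.24217308e-05,
        1.39350986e+00, -1.50494471e-01]), 'qvel': array([-1.16636237e-03,  6.79733632e-04,  7.14454629e-04, -1.08835686e-04,
       -6.64685104e-04, -5.19149478e-05]), 'joint_torque': array([-6.75520114e-04, -3.83034432e+01, -2.91597122e+01, -1.64708940e-04,
        1.04272578e-02,  6.39712198e-06]), 'ee_pos': array([189.84524581, 542.34600744, 403.48129119]), 'tcp_rot': array([-0.40950746,  0.57747848,  0.40874263,  0.57597891]), 'force': array([-0.37281116, -0.03115077,  0.17216797]), 'torque': array([-0.01289905, -0.0139254 ,  0.04813683]), 'opening': 85.50297599271086}
side [[457.37778347   0.         312.30100215]
 [  0.         457.37778347 241.47060983]
 [  0.           0.           1.        ]] [ 556.93096446 1171.90393668  777.49981126] [-3.36836448e-03  8.56600567e-01 -5.15968942e-01 -4.15262395e-04]
top [[561.38582234   0.         319.65238688]
 [  0.         561.38582234 235.48744802]
 [  0.           0.           1.        ]] [ 424.74663362   52.1992924  1755.40644051] [ 0.70974965 -0.70336447  0.03328324 -0.0206417 ]
wrist [[396.84556242   0.         317.31393958]
 [  0.         396.84556242 240.06180659]
 [  0.           0.           1.        ]] [117.19447225 567.33268522 373.69316775] [0.80576769 0.57227635 0.08700547 0.12517289]
```

View pics/side0.png

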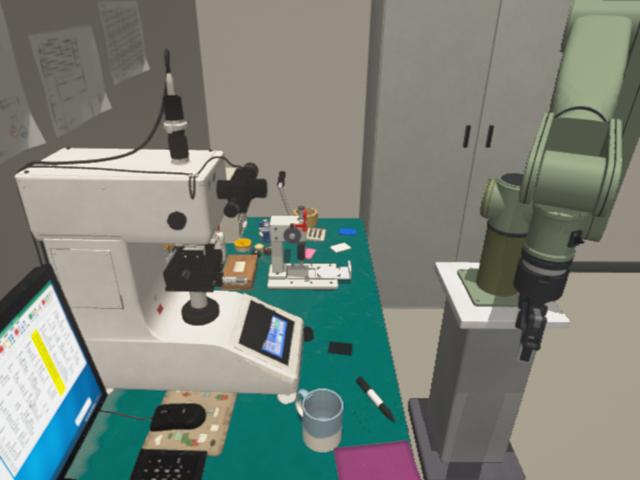

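View pics/top0.png

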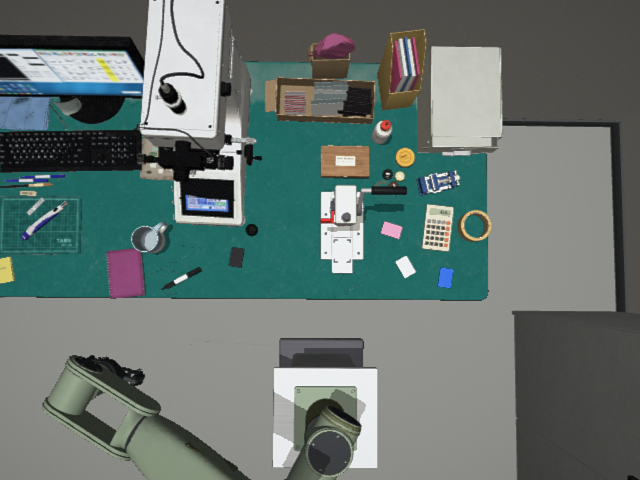

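View pics/wrist0.png

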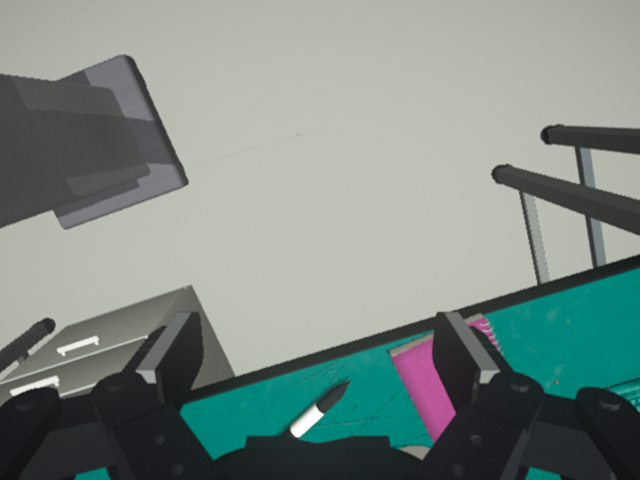

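```bash
cat > h.py <<'E'
import numpy as np, cv2
from scipy.spatial.transform import Rotation as R
from station import robot, grab_frame
def ray(f,u,v):
    d=np.linalg.inv(f["mtx"])@np.array([u,v,1.]); d=R.from_quat(f["orientation"]).as_matrix()@d
    return np.array(f["eye"]),d/np.linalg.norm(d)
def onz(f,u,v,z):
    e,d=ray(f,u,v); return e+d*(z-e[2])/d[2]
def proj(f,p):
    c=R.from_quat(f["orientation"]).as_matrix().T@(np.array(p,float)-np.array(f["eye"])); q=f["mtx"]@c; return q[:2]/q[2]
def tri(f1,p1,f2,p2):
    A=[];b=[]
    M=np.zeros((3,3));v=np.zeros(3)
    for f,p in((f1,p1),(f2,p2)):
        e,d=ray(f,*p);P=np.eye(3)-np.outer(d,d);M+=P;v+=P@e
    x=np.linalg.solve(M,v)
    return x,[np.linalg.norm((np.eye(3)-np.outer(d,d))@(x-e)) for e,d in (ray(f1,*p1),ray(f2,*p2))]
def save(f,name,box=None,s=1):
    im=f["pixels"][:,:,::-1]
    if box: x0,y0,x1,y1=box; im=im[y0:y1,x0:x1]
    cv2.imwrite("pics/"+name,cv2.resize(im,None,fx=s,fy=s,interpolation=cv2.INTER_CUBIC))
E
python3 - <<'E'
from h import *
f=grab_frame("top"); save(f,"top1.png",(300,170,480,300),4)
g=grab_frame("side"); save(g,"side1.png",(250,160,370,300),4.2)
hsv=cv2.cvtColor(f["pixels"],cv2.COLOR_RGB2HSV)
m=cv2.inRange(hsv,(105,150,80),(125,255,255)); m[:,:400]=0; m[:250]=0
c=max(cv2.findContours(m,0,1)[0],key=cv2.contourArea); r=cv2.minAreaRect(c); print(r)
b=np.array([onz(f,*p,6) for p in cv2.boxPoints(r)]); print(b, b.mean(0)); e=[b[1]-b[0],b[2]-b[1]]; 
for k in e: print(np.linalg.norm(k),np.arctan2(k[1],k[0]))
print(proj(g,b.mean(0)))
E
```

```text
((444.9364013671875, 277.4132995605469), (12.924861907958984, 19.235233306884766), 8.746161460876465)
[[ 404.5011744  -345.86827581    6.        ]
 [ 463.75318327 -355.49606159    6.        ]
 [ 457.96811563 -395.53071329    6.        ]
 [ 398.72280976 -385.79448172    6.        ]] [ 431.23632077 -370.6723831     6.        ]
60.02911639052669 -0.16108095913714565
40.450467783194824 -1.7143044893646304
[346.97733221 231.26979498]
```

View pics/top1.png

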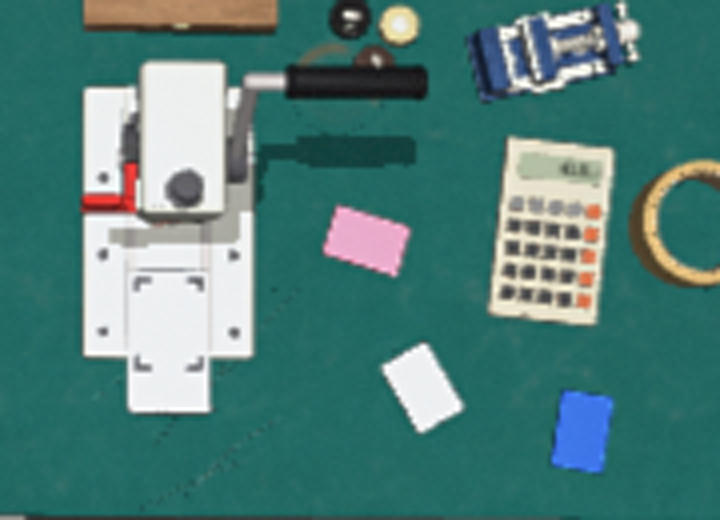

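View pics/side1.png

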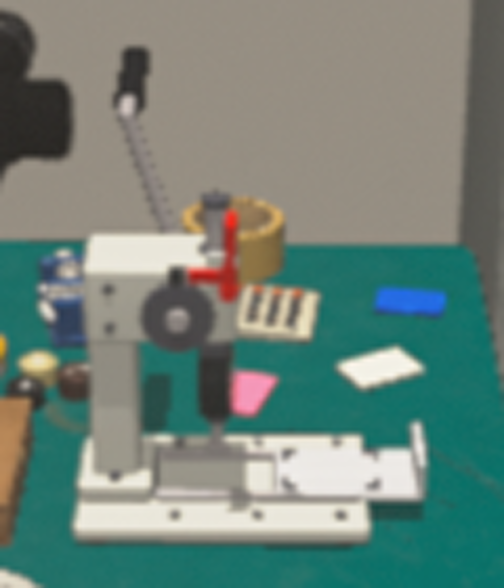

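Run:
```python
from h import *
f=grab_frame("top")
def P(u,v,z): return onz(f,300+u/4-.375,170+v/4-.375,z).round(1)
hsv=cv2.cvtColor(f["pixels"],cv2.COLOR_RGB2HSV)
gray=hsv[:,:,2].astype(float)
# brackets: dark pixels weights
boxes=[(332,238,340,245),(345,238,353,245),(332,256,340,264),(345,256,353,264)]
pts=[]
for x0,y0,x1,y1 in boxes:
    w=np.clip(200-gray[y0:y1,x0:x1],0,None); ys,xs=np.mgrid[y0:y1,x0:x1]
    u,v=(w*xs).sum()/w.sum(),(w*ys).sum()/w.sum(); pts.append(onz(f,u,v,28)); print(u,v,pts[-1].round(1))
pts=np.array(pts); print("nest",pts.mean(0))
d=pts[0]+pts[1]-pts[2]-pts[3]; print("yaw x",np.arctan2(d[1],d[0])); d=pts[0]+pts[2]-pts[1]-pts[3]; print("yaw y",np.arctan2(-d[0],d[1]))
print("base FL FR BL BR",P(83,356,12),P(253,356,12),P(83,88,12),P(253,88,12))
print("lip L R top front",P(129,411,49.5),P(210,411,49.5))
print("handle ends",P(287,82,291),P(427,82,291), "paddle",P(82,203,244),P(130,203,244))
```

```text
334.7742574257426 239.98613861386139 [543.5 -24.9  28. ]
348.86046511627904 240.00996677740864 [543.8 -68.5  28. ]
334.92566371681414 261.05840707964603 [478.5 -25.8  28. ]
349.65314685314684 261.1146853146853 [478.7 -71.2  28. ]
nest [511.10289661 -47.6074953   28.        ]
yaw x 0.027690567601352686
yaw y 0.00645933565094826
base FL FR BL BR [486.1  18.7  12. ] [ 487.3 -113.5   12. ] [696.   20.4  12. ] [ 697.5 -112.9   12. ]
lip L R top front [443.4 -15.8  49.5] [443.9 -77.3  49.5]
handle ends [ 658.1 -109.   291. ] [ 659.1 -201.5  291. ] paddle [581.4  24.7 244. ] [581.8  -7.8 244. ]
```

```bash
cat >> h.py <<'E'
def st():
    s=robot.observe(); M=R.from_quat(s["tcp_rot"]).as_matrix()
    print("t",round(s["time"],2),"pos",s["ee_pos"].round(1),"q",s["qpos"].round(2),"F",s["force"].round(1),"T",s["torque"].round(2),"open",round(s["opening"],1))
    print("axes x",M[:,0].round(3),"y",M[:,1].round(3),"z",M[:,2].round(3))
    return s,M
def need(M0,yawdeg,pos,tgt):
    """target: tool down, tool z axis at world heading yawdeg; rotvec in tool axes, shift in current tool axes"""
    a=np.radians(yawdeg); z=np.array([np.cos(a),np.sin(a),0]); x=np.array([0,0,-1.]); y=np.cross(z,x)
    T=np.c_[x,y,z]; print("rotvec deg",np.degrees(R.from_matrix(M0.T@T).as_rotvec()).round(2)); d=np.array(tgt)-pos
    print("shift in cur tool",(M0.T@d).round(1),"in tgt tool",(T.T@d).round(1))
E
python3 - <<'E'
from h import *
s,M=st()
w=grab_frame("wrist"); print("cam in tool",M.T@(w["eye"]-s["ee_pos"]))
for y in (90,-90, 99,-99+18): need(M,y,s["ee_pos"],[431,-371,300])
E
```

```text
t 0.3 pos [190.  542.6 404.3] q [ 1.08  0.21  1.54  0.    1.39 -0.15] F [ 0.3  0.1 -0.5] T [-0.02  0.02  0.  ] open 85.4
axes x [-0.    -0.001 -1.   ] y [-0.944  0.33   0.   ] z [ 0.33   0.944 -0.001]
cam in tool [29.94079765 76.82431514 -0.40900113]
rotvec deg [-19.3   -0.05  -0.02]
shift in cur tool [ 104.9 -529.4 -782.5] in tgt tool [ 104.3 -241.  -913.6]
rotvec deg [ 1.607e+02 -2.000e-02  7.000e-02]
shift in cur tool [ 104.9 -529.4 -782.5] in tgt tool [104.3 241.  913.6]
rotvec deg [-2.83e+01 -5.00e-02 -2.00e-02]
shift in cur tool [ 104.9 -529.4 -782.5] in tgt tool [ 104.3  -95.1 -940. ]
rotvec deg [ 1.517e+02 -3.000e-02  6.000e-02]
shift in cur tool [ 104.9 -529.4 -782.5] in tgt tool [104.3  95.1 940. ]
```

Call:
servo_tool(commands=[[-5, 0, 0, 0, 0, 0, 0], [-5.1, 0, 0, 0, 0, 0, 0], [0, 0, 0, 0, -0.02, -0.036, 0], [0, 0, 0, 0, -0.02, -0.036, 0], [0, 0, 0, 0, -0.02, -0.036, 0], [0, 0, 0, 0, -0.02, -0.036, 0], [0, 0, 0, 0, -0.02, -0.036, 0], [0, 0, 0, 0, -0.02, -0.036, 0], [0, 0, 0, 0, -0.02, -0.036, 0], [0, 0, 0, 0, -0.02, -0.036, 0], [0, 0, 0, 0, -0.02, -0.036, 0], [0, 0, 0, 0, -0.02, -0.036, 0]])

```text
time: 1.35
ee_pos: [329.8, 153.6, 405.1]
tcp_rot: [-0.459, 0.538, 0.458, 0.539]
force: [1.6, 0.4, -1.4]
opening: 85.6
```

Call:
servo_tool(commands=[[0, 0, 0, 0, -0.02, -0.036, 0], [0, 0, 0, 0, -0.02, -0.036, 0], [0, 0, 0, 0, -0.02, -0.036, 0], [0, 0, 0, 0, -0.02, -0.036, 0], [0, 0, 0, 0, -0.02, -0.036, 0], [0, 0, 0, 0, -0.02, -0.036, 0], [0, 0, 0, 0, -0.02, -0.036, 0], [0, 0, 0, 0, -0.02, -0.036, 0], [0, 0, 0, 0, -0.02, -0.036, 0], [0, 0, 0, 0, 0, -0.04, 0], [0, 0, 0, 0, 0, -0.04, 0], [0, 0, 0, 0, 0, -0.04, 0]])

```text
time: 2.35
ee_pos: [436.3, -313.7, 404.6]
tcp_rot: [-0.458, 0.538, 0.458, 0.538]
force: [0.4, -0.2, -0.7]
opening: 85.7
```

Run:
```python
from h import *
s,M=st(); need(M,80.8,s["ee_pos"],[431,-371,210])
```

```text
t 2.35 pos [ 436.3 -313.7  404.6] q [-0.78  0.13  1.63  0.    1.38 -2.19] F [ 0.4 -0.2 -0.7] T [-0.03 -0.03 -0.01] open 85.7
axes x [ 0.  0. -1.] y [-0.987  0.16  -0.   ] z [0.16  0.987 0.   ]
rotvec deg [0.01 0.01 0.  ]
shift in cur tool [194.6  -3.9 -57.4] in tgt tool [194.6  -4.  -57.4]
```

Call:
servo_tool(commands=[[0, 0, 0, 0.02, -0.002, -0.029, 0], [0, 0, 0, 0.02, -0.002, -0.0285, 0], [0, 0, 0, 0.04, 0, 0, 0], [0, 0, 0, 0.04, 0, 0, 0], [0, 0, 0, 0, 0, 0, 0], [0, 0, 0, 0, 0, 0, 0]])

```text
time: 2.85
ee_pos: [430.4, -368.2, 282.2]
tcp_rot: [-0.456, 0.539, 0.461, 0.539]
force: [0.3, -0.2, 0.6]
opening: 85.3
```

Run:
```python
from h import *
s,M=st()
f=grab_frame("wrist"); save(f,"w1.png")
hsv=cv2.cvtColor(f["pixels"],cv2.COLOR_RGB2HSV)
m=cv2.inRange(hsv,(105,150,80),(125,255,255))
c=max(cv2.findContours(m,0,1)[0],key=cv2.contourArea); r=cv2.minAreaRect(c); print(r)
p=cv2.approxPolyDP(c,8,True)[:,0]; print(p)
b=np.array([onz(f,*q,6) for q in p]);print(b.round(1),b.mean(0))
```

```text
t 2.85 pos [ 430.4 -368.2  282.2] q [-0.86  0.32  1.67  0.    1.16 -2.27] F [ 0.3 -0.2  0.6] T [-0.04 -0.03  0.  ] open 85.3
axes x [-0.005  0.005 -1.   ] y [-0.987  0.16   0.005] z [0.16  0.987 0.005]
((309.0, 241.0), (88.0, 62.0), 90.0)
[[339 198]
 [278 199]
 [281 284]
 [307 284]
 [324 262]
 [338 264]]
[[ 404.8 -349.5    6. ]
 [ 399.2 -387.6    6. ]
 [ 456.6 -396.5    6. ]
 [ 459.5 -379.2    6. ]
 [ 445.7 -365.5    6. ]
 [ 448.6 -356.5    6. ]] [ 435.72659483 -372.47215857    6.        ]
```

View pics/w1.png

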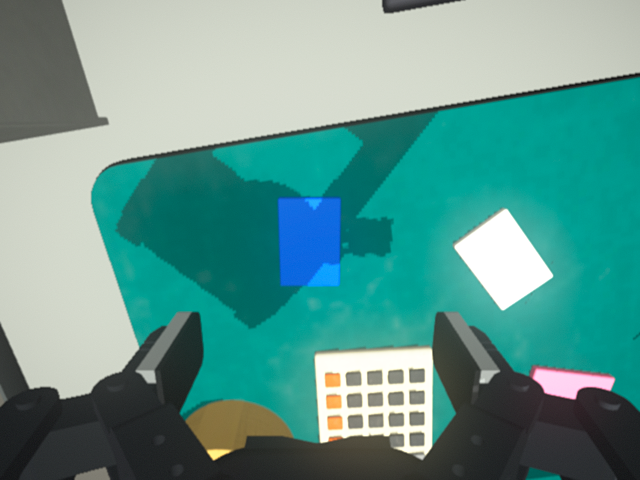

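Call:
servo_tool(commands=[[0, 0, 0, 0.035, 0, -0.003, 0], [0, 0, 0, 0.035, 0, 0, 0], [0, 0, 0, 0.025, 0, 0, 0], [0, 0, 0, 0.01, 0, 0, 0], [0, 0, 0, 0, 0, 0, 0], [0, 0, 0, 0, 0, 0, 0], [0, 0, 0, 0, 0, 0, 0]])

```text
time: 3.48
ee_pos: [432.4, -373.4, 183.0]
tcp_rot: [-0.461, 0.538, 0.456, 0.538]
force: [0.1, 0.8, 0.3]
opening: 85.7
```

Run:
```python
from h import *
s,M=st()
f=grab_frame("wrist"); save(f,"w2.png")
```

```text
t 3.48 pos [ 432.4 -373.4  183. ] q [-0.86  0.47  1.71  0.    0.96 -2.27] F [0.1 0.8 0.3] T [-0.02 -0.03  0.01] open 85.7
axes x [ 0.004 -0.005 -1.   ] y [-0.987  0.159 -0.005] z [ 0.159  0.987 -0.004]
```

View pics/w2.png

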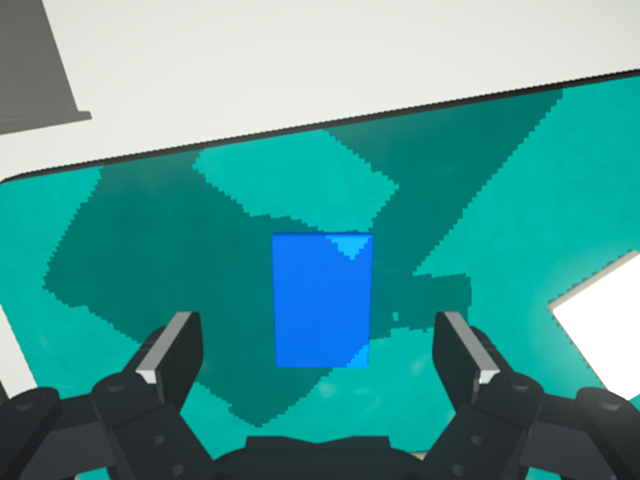

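Call:
servo_tool(commands=[[0, 0, 0, 0, 0, 0, 0], [0, 0, 0, 0, 0, 0, 0], [0, 0, 0, 0, 0, 0, 0]])

```text
time: 3.78
ee_pos: [431.2, -372.4, 180.7]
tcp_rot: [-0.459, 0.538, 0.458, 0.538]
force: [-0.1, -0.4, -0.1]
opening: 85.2
```

Run:
```python
from h import *
s,M=st()
f=grab_frame("wrist")
for d in (155,165,173): print(d,proj(f,s["ee_pos"]+M[:,0]*d))
print(proj(f,[431,-371.5,6]), [onz(f,u,v,6).round(1) for u,v in ((273,233),(372,235),(276,367),(369,366))])
```

```text
t 3.78 pos [ 431.2 -372.4  180.7] q [-0.86  0.47  1.71 -0.    0.96 -2.27] F [-0.1 -0.4 -0.1] T [ 0.02 -0.05  0.05] open 85.2
axes x [ 0.001 -0.001 -1.   ] y [-0.987  0.16  -0.001] z [ 0.16   0.987 -0.001]
155 [318.74177287 339.34131877]
165 [318.68224475 325.23909758]
173 [318.63974396 315.17065245]
[321.17408061 311.87831454] [array([ 395.1, -384.4,    6. ]), array([ 401.9, -347.3,    6. ]), array([ 453.8, -394.6,    6. ]), array([ 459.5, -355.4,    6. ])]
```

Call:
servo_tool(commands=[[0, 0, 0, 0.005, 0, 0, 0], [0, 0, 0, 0, 0, 0, 0], [0, 0, 0, 0, 0, 0, 0], [0, 0, 0, 0, 0, 0, 0.4], [0, 0, 0, 0, 0, 0, 0.4], [0, 0, 0, 0, 0, 0, 0.4]])

```text
time: 4.33
ee_pos: [431.0, -372.1, 174.7]
tcp_rot: [-0.458, 0.538, 0.458, 0.538]
force: [-0.2, 0.1, 0.3]
opening: 52.1
```

Run:
```python
from h import *
s,M=st()
f=grab_frame("wrist"); save(f,"w3.png")
```

```text
t 4.33 pos [ 431.  -372.1  174.7] q [-0.86  0.48  1.71 -0.    0.95 -2.27] F [-0.2  0.1  0.3] T [-0.04 -0.03 -0.02] open 52.1
axes x [-0. -0. -1.] y [-0.987  0.16   0.   ] z [ 0.16   0.987 -0.   ]
```

View pics/w3.png

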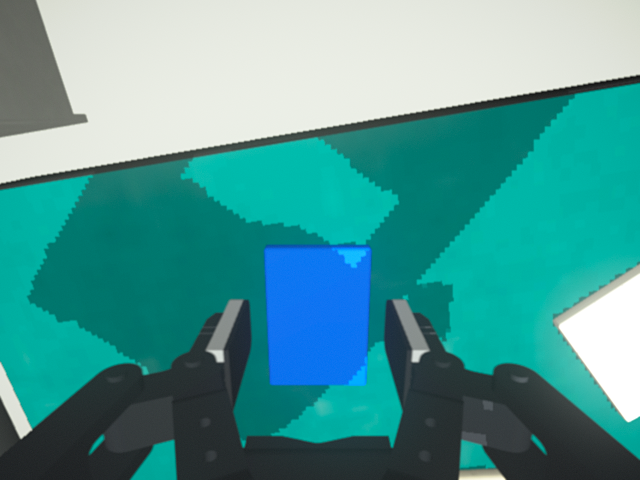

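Call:
servo_tool(commands=[[0, 0, 0, 0.0025, 0, 0, 0.4], [0, 0, 0, 0, 0, 0, 0.4], [0, 0, 0, 0, 0, 0, 0.6], [0, 0, 0, 0, 0, 0, 0.7], [0, 0, 0, 0, 0, 0, 0.7]])

```text
time: 4.8
ee_pos: [431.1, -372.2, 172.4]
tcp_rot: [-0.459, 0.538, 0.458, 0.538]
force: [0.3, -0.1, 1.0]
opening: 37.8
```

Run:
```python
from h import *
s,M=st()
f=grab_frame("wrist"); save(f,"w4.png",(180,220,460,430),2.5)
```

```text
t 4.8 pos [ 431.1 -372.2  172.4] q [-0.86  0.49  1.71  0.    0.94 -2.27] F [ 0.3 -0.1  1. ] T [ 0.03  0.04 -0.03] open 37.8
axes x [ 0.    -0.001 -1.   ] y [-0.987  0.16  -0.001] z [ 0.16   0.987 -0.   ]
```

View pics/w4.png

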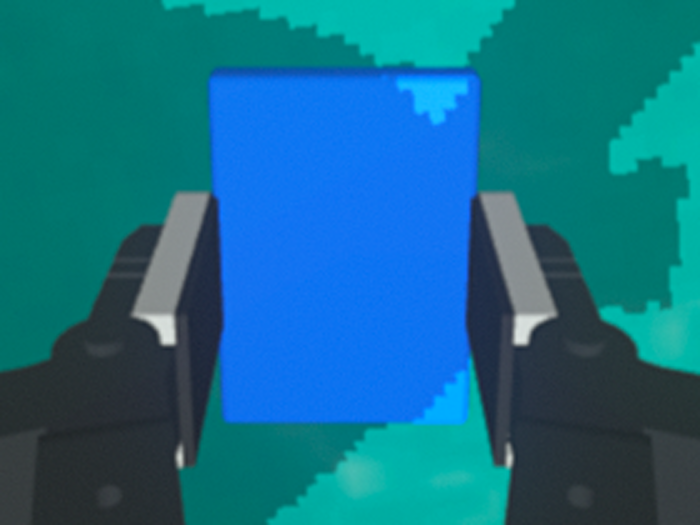

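Call:
servo_tool(commands=[[0, 0, 0, 0, 0, 0, 1], [0, 0, 0, -0.01, 0, 0, 1], [0, 0, 0, -0.03, 0, 0, 1], [0, 0, 0, -0.03, 0, 0, 1], [0, 0, 0, 0, 0, 0, 1], [0, 0, 0, 0, 0, 0, 1]])

```text
time: 5.35
ee_pos: [431.7, -373.0, 245.1]
tcp_rot: [-0.46, 0.538, 0.456, 0.538]
force: [-0.2, -0.6, -1.8]
opening: 37.7
```

Run:
```python
from h import *
s,M=st()
f=grab_frame("wrist"); save(f,"w5.png",(180,220,460,430),2.5)
```

```text
t 5.35 pos [ 431.7 -373.   245.1] q [-0.86  0.38  1.69 -0.    1.07 -2.27] F [-0.2 -0.6 -1.8] T [ 0.04 -0.06 -0.04] open 37.7
axes x [ 0.004 -0.004 -1.   ] y [-0.987  0.16  -0.004] z [ 0.16   0.987 -0.004]
```

View pics/w5.png

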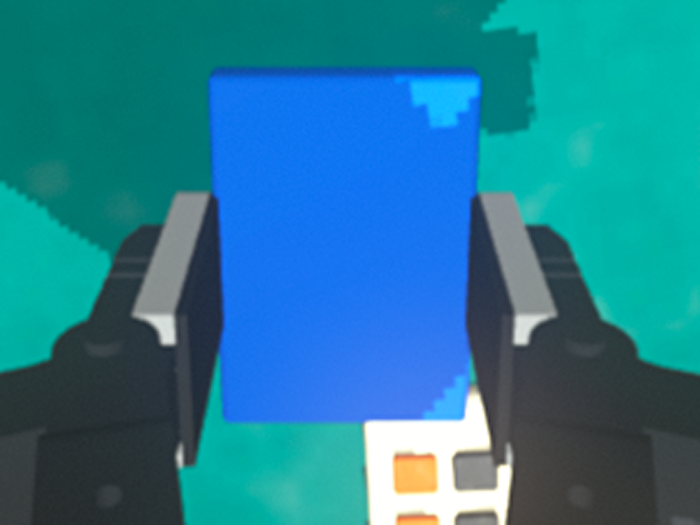

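Call:
servo_tool(commands=[[-4.8, 0, 0, -0.01, 0, 0, 1], [-4.8, 0, 0, -0.01, 0, 0, 1], [0, 0, 0, 0, -0.009, 0.036, 1], [0, 0, 0, 0, -0.009, 0.036, 1], [0, 0, 0, 0, -0.009, 0.036, 1], [0, 0, 0, 0, -0.009, 0.036, 1], [0, 0, 0, 0, -0.009, 0.036, 1], [0, 0, 0, 0, -0.009, 0.036, 1], [0, 0, 0, 0, -0.009, 0.036, 1], [0, 0, 0, 0, -0.009, 0.036, 1], [0, 0, 0, 0, -0.009, 0.036, 1], [0, 0, 0, 0, 0, 0, 1]])

```text
time: 6.4
ee_pos: [509.2, -41.9, 260.5]
tcp_rot: [-0.501, 0.497, 0.505, 0.497]
force: [-1.2, -0.4, 0.1]
opening: 37.6
```

Call:
servo_tool(commands=[[0, 0, 0, 0, 0, 0, 1], [0, 0, 0, 0, 0, 0, 1], [0, 0, 0, 0, 0, 0, 1], [0, 0, 0, 0, 0, 0, 1]])

```text
time: 6.73
ee_pos: [509.3, -48.7, 261.7]
tcp_rot: [-0.501, 0.499, 0.501, 0.499]
force: [0.3, 0.1, -0.3]
opening: 37.6
```

Run:
```python
from h import *
s,M=st()
f=grab_frame("wrist"); save(f,"w6.png")
f=grab_frame("top"); save(f,"t6.png",(300,170,420,290),5)
need(M,90.4,s["ee_pos"],[512,-47.3,215])
```

```text
t 6.73 pos [509.3 -48.7 261.7] q [-0.26  0.24  1.82 -0.    1.08 -1.84] F [ 0.3  0.1 -0.3] T [-0.02 -0.05  0.02] open 37.6
axes x [-0.001  0.    -1.   ] y [-1.    -0.005  0.001] z [-0.005  1.     0.   ]
rotvec deg [-0.12  0.   -0.06]
shift in cur tool [46.7 -2.8  1.4] in tgt tool [46.7 -2.7  1.4]
```

View pics/w6.png

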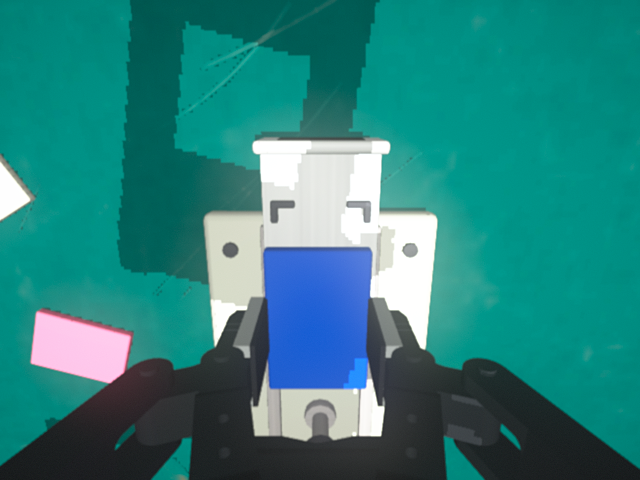

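View pics/t6.png

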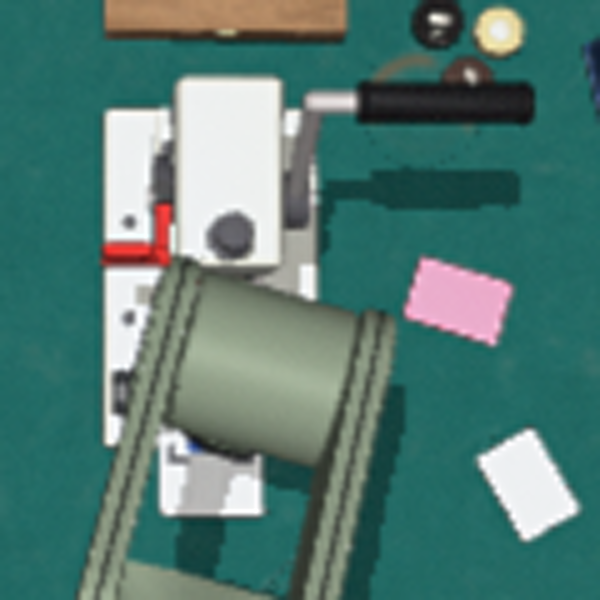

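Run:
```python
from h import *
s,M=st()
f=grab_frame("wrist"); save(f,"w7.png",(240,180,400,400),2.7)
z=s["ee_pos"][2]-166.4
for p in ((264.5,249),(371.5,249),(269.5,388),(367,388)): print("pl",onz(f,*p,z).round(1))
for p in ((271,202),(371,202)): print("br outer",onz(f,*p,29.5).round(1))
for p in ((253,140),(389,140)): print("lip",onz(f,*p,49.5).round(1))
for p in ((205,212),(436,212)): print("base",onz(f,*p,12).round(1))
```

```text
t 6.83 pos [509.4 -48.7 262. ] q [-0.26  0.24  1.82 -0.    1.08 -1.84] F [-0.3 -0.1 -0.4] T [-0.01 -0.04  0.01] open 37.9
axes x [-0. -0. -1.] y [-1.    -0.005  0.   ] z [-0.005  1.    -0.   ]
pl [479.  -68.6  95.6]
pl [478.8 -29.7  95.6]
pl [539.  -68.6  95.6]
pl [538.8 -28.8  95.6]
br outer [475.8 -73.6  29.5]
br outer [475.5 -21.6  29.5]
lip [443.3 -78.4  49.5]
lip [443.  -17.6  49.5]
base [ 485.5 -113.4   12. ]
base [484.8  18.   12. ]
```

View pics/w7.png

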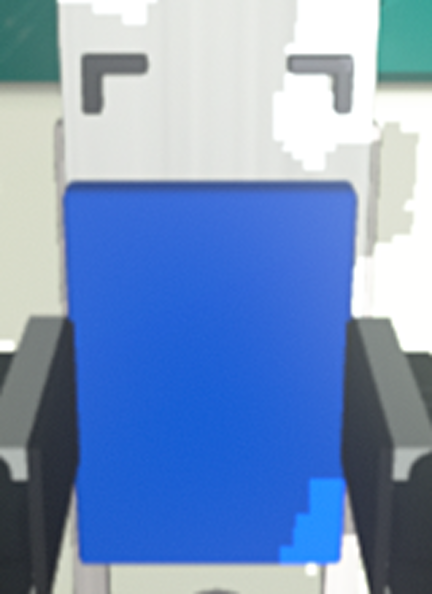

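Call:
servo_tool(commands=[[0, 0, 0, 0.02, -0.002, 0.001, 1], [0, 0, 0, 0.02, 0, 0, 1], [0, 0, 0, 0.008, 0, 0, 1], [0, 0, 0, 0, 0, 0, 1], [0, 0, 0, 0, 0, 0, 1], [0, 0, 0, 0, 0, 0, 1]])

```text
time: 7.38
ee_pos: [512.2, -46.8, 215.1]
tcp_rot: [0.502, -0.498, -0.501, -0.499]
force: [-0.6, -0.1, -0.4]
opening: 37.9
```

Run:
```python
from h import *
s,M=st()
f=grab_frame("wrist"); save(f,"w8.png",(220,100,420,400),2)
f=grab_frame("side"); save(f,"s8.png",(250,160,370,300),4)
```

```text
t 7.38 pos [512.2 -46.8 215.1] q [-0.26  0.32  1.84  0.    0.98 -1.84] F [-0.6 -0.1 -0.4] T [-0.01 -0.03  0.01] open 37.9
axes x [ 0.002 -0.    -1.   ] y [-1.    -0.007 -0.002] z [-0.007  1.    -0.   ]
```

View pics/w8.png

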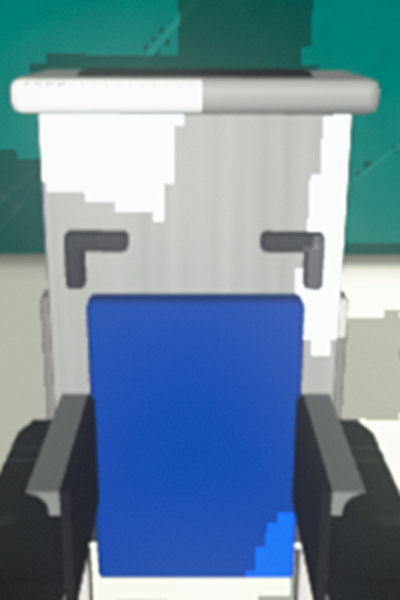

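View pics/s8.png

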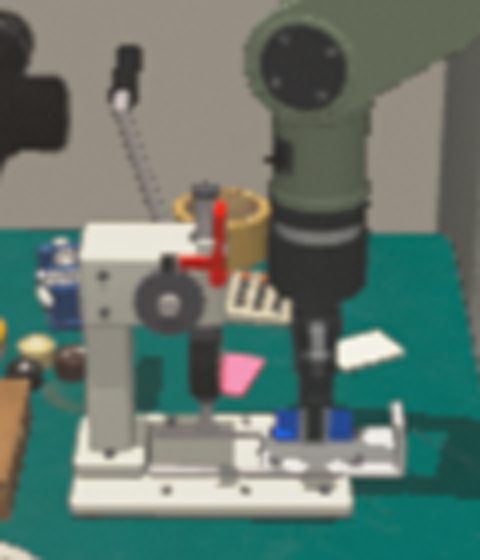

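Run:
```python
from h import *
s,M=st()
f=grab_frame("wrist")
z=s["ee_pos"][2]-166.4
for p in ((264.5,249),(371,249),(269.5,388),(367,388)): print("pl",onz(f,*p,z).round(1))
for p in ((252.5,216),(381,216)): print("br outer",onz(f,*p,29.5).round(1))
for p in ((225.5,142),(410,142)): print("lip",onz(f,*p,49.5).round(1))
```

```text
t 7.48 pos [512.3 -46.7 215.4] q [-0.26  0.32  1.84 -0.    0.98 -1.84] F [-0.2 -0.5 -0.8] T [-0.04  0.04 -0.07] open 38.0
axes x [ 0.002 -0.001 -1.   ] y [-1.    -0.007 -0.002] z [-0.007  1.    -0.001]
pl [482.4 -66.8  49. ]
pl [482.1 -28.1  49. ]
pl [542.5 -66.7  49. ]
pl [542.2 -26.8  49. ]
br outer [475.1 -73.9  29.5]
br outer [474.6 -22.   29.5]
lip [444.7 -78.5  49.5]
lip [444.2 -17.   49.5]
```

Call:
servo_tool(commands=[[0, 0, 0, 0.006, 0.001, -0.0007, 1], [0, 0, 0, 0.006, 0, 0, 1], [0, 0, 0, 0, 0, 0, 1], [0, 0, 0, 0, 0, 0, 1], [0, 0, 0, 0, 0, 0, 1]])

```text
time: 7.95
ee_pos: [510.5, -47.2, 201.9]
tcp_rot: [-0.502, 0.498, 0.502, 0.498]
force: [1.0, -0.3, -0.1]
opening: 37.7
```

Run:
```python
from h import *
s,M=st()
f=grab_frame("wrist"); save(f,"w9.png",(220,100,420,400),2)
```

```text
t 7.95 pos [510.5 -47.2 201.9] q [-0.26  0.34  1.85 -0.    0.95 -1.84] F [ 1.  -0.3 -0.1] T [ 0.01 -0.01 -0.05] open 37.7
axes x [-0.001  0.    -1.   ] y [-1.    -0.007  0.001] z [-0.007  1.     0.   ]
```

View pics/w9.png

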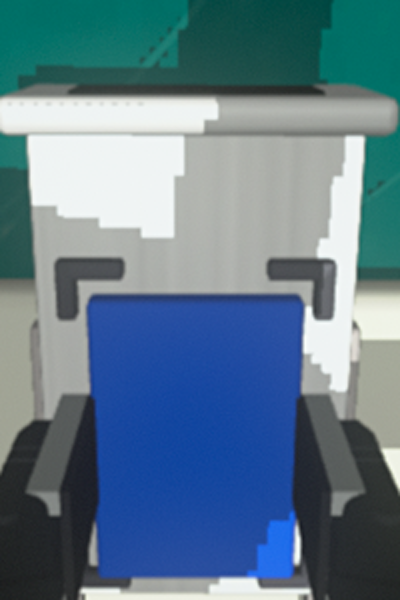

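Run:
```python
from h import *
s,M=st()
f=grab_frame("wrist")
z=s["ee_pos"][2]-166.4
print("pl",onz(f,317,248.5,z)[0],onz(f,317,388.5,z)[0])
print("br front outer/inner",onz(f,317,229,29.5)[0],onz(f,317,239,29.5)[0], "rear outer",onz(f,317,393,29.5)[0],onz(f,317,393,25.5)[0])
print("br y", onz(f,258,250,29.5)[1],onz(f,377.5,250,29.5)[1],"pl y",onz(f,264.5,260,z)[1],onz(f,371,260,z)[1])
```

```text
t 8.0 pos [510.6 -47.2 202.1] q [-0.26  0.34  1.85 -0.    0.95 -1.84] F [-0.3  0.2 -0.6] T [-0. -0. -0.] open 38.1
axes x [-0.  0. -1.] y [-1.    -0.007  0.   ] z [-0.007  1.     0.   ]
pl 480.00685146219683 540.4555574895019
br front outer/inner 474.4112160704805 478.326960414375 rear outer 547.5891492126062 550.7823866391236
br y -70.47073419694476 -25.05993710756266 pl y -67.26353251578904 -28.233776429210486
```

Call:
servo_tool(commands=[[0, 0, 0, 0.002, -0.0006, 0, 1], [0, 0, 0, 0.0015, 0, 0, 1], [0, 0, 0, 0, 0, 0, 1], [0, 0, 0, 0, 0, 0, 1]])

```text
time: 8.38
ee_pos: [511.2, -47.2, 198.5]
tcp_rot: [-0.502, 0.498, 0.502, 0.498]
force: [0.4, 1.1, 0.0]
opening: 37.5
```

Call:
servo_tool(commands=[[0, 0, 0, 0.0005, 0, 0, 1], [0, 0, 0, 0, 0, 0, 1], [0, 0, 0, 0, 0, 0, 1]])

```text
time: 8.63
ee_pos: [511.2, -47.2, 198.2]
tcp_rot: [0.502, -0.498, -0.502, -0.498]
force: [-0.2, 0.9, -0.1]
opening: 37.7
```

Run:
```python
from h import *
s,M=st()
f=grab_frame("wrist"); save(f,"w10.png",(220,100,420,400),2)
```

```text
t 8.63 pos [511.2 -47.2 198.2] q [-0.26  0.35  1.85 -0.    0.94 -1.84] F [-0.2  0.9 -0.1] T [ 0.   -0.01 -0.01] open 37.7
axes x [-0. -0. -1.] y [-1.    -0.007  0.   ] z [-0.007  1.    -0.   ]
```

View pics/w10.png

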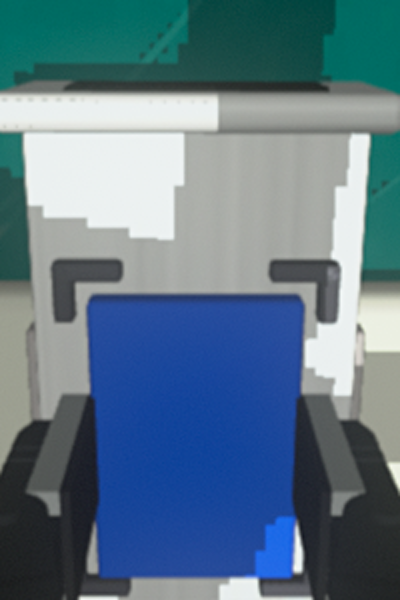

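Call:
servo_tool(commands=[[0, 0, 0, 0.0006, 0, 0, 1], [0, 0, 0, 0, 0, 0, 1], [0, 0, 0, 0, 0, 0, 1]])

```text
time: 8.93
ee_pos: [511.4, -47.2, 197.9]
tcp_rot: [0.502, -0.498, -0.502, -0.498]
force: [-0.8, 0.4, 2.7]
opening: 38.2
```

Call:
servo_tool(commands=[[0, 0, 0, 0, 0, 0, 0.5], [0, 0, 0, 0, 0, 0, 0.4], [0, 0, 0, 0, 0, 0, 0.4], [0, 0, 0, 0, 0, 0, 0.4], [0, 0, 0, -0.01, 0, 0, 0.4], [0, 0, 0, -0.03, 0, 0, 0.4], [0, 0, 0, 0, 0, 0, 0.4], [0, 0, 0, 0, 0, 0, 0.4]])

```text
time: 9.6
ee_pos: [512.5, -47.5, 240.1]
tcp_rot: [0.503, -0.497, -0.5, -0.499]
force: [0.0, -0.4, -0.1]
opening: 51.2
```

Run:
```python
from h import *
s,M=st()
f=grab_frame("wrist"); save(f,"w11.png",(200,80,440,420),1.7)
```

```text
t 9.6 pos [512.5 -47.5 240.1] q [-0.26  0.28  1.83 -0.    1.03 -1.84] F [ 0.  -0.4 -0.1] T [-0.02  0.   -0.03] open 51.2
axes x [ 0.005 -0.001 -1.   ] y [-1.    -0.007 -0.005] z [-0.007  1.    -0.001]
```

View pics/w11.png

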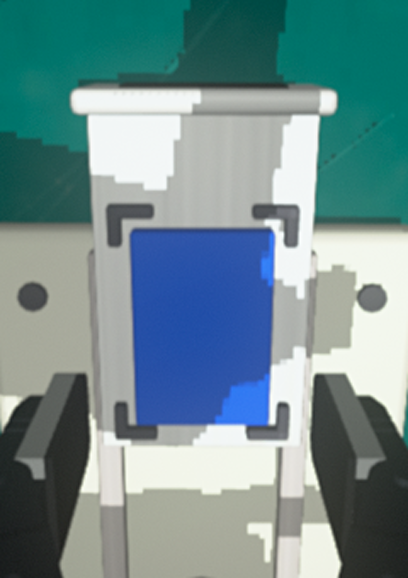

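Call:
servo_tool(commands=[[0, 0, 0, -0.02, 0, 0, 1], [0, 0, 0, 0, 0.03, 0, 1], [0, 0, 0, 0, 0.035, 0, 1], [0, 0, 0, 0, 0.03, 0, 1], [0, 0, 0, 0.02, 0, 0, 1], [0, 0, 0, 0.02, 0, 0, 1], [0, 0, 0, 0.016, 0, 0, 1], [0, 0, 0, 0, 0, 0, 1], [0, 0, 0, 0, 0, 0, 1], [0, 0, 0, 0, 0, 0, 1]])

```text
time: 10.48
ee_pos: [416.4, -47.9, 201.8]
tcp_rot: [-0.502, 0.498, 0.502, 0.498]
force: [0.5, -0.9, 0.2]
opening: -0.4
```

Run:
```python
from h import *
s,M=st()
f=grab_frame("wrist"); save(f,"w12.png")
f=grab_frame("side"); save(f,"s12.png",(250,160,370,300),4)
```

```text
t 10.48 pos [416.4 -47.9 201.8] q [-0.32  0.18  2.07 -0.    0.89 -1.9 ] F [ 0.5 -0.9  0.2] T [ 0.   -0.01  0.01] open -0.4
axes x [-0.  0. -1.] y [-1.    -0.007  0.   ] z [-0.007  1.     0.   ]
```

View pics/w12.png

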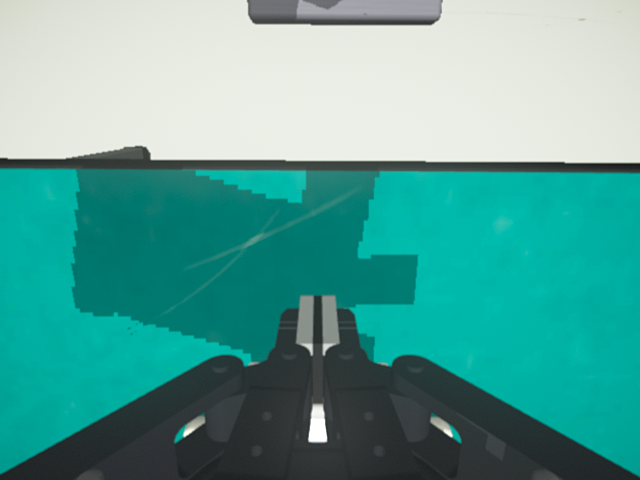

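View pics/s12.png

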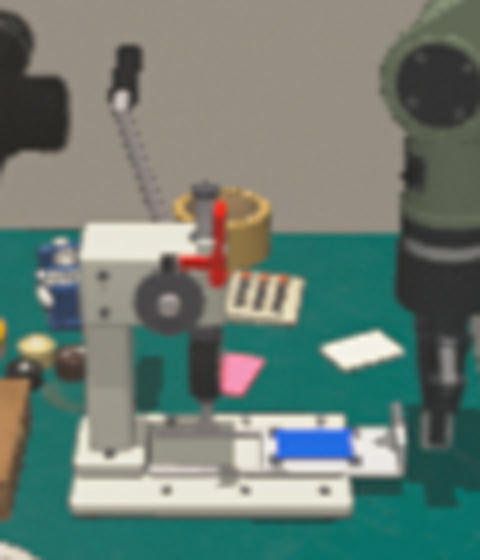

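Call:
servo_tool(commands=[[0, 0, 0, 0, -0.008, 0, 1], [0, 0, 0, 0, -0.005, 0, 1], [0, 0, 0, 0, -0.006, 0, 1], [0, 0, 0, 0, -0.006, 0, 1], [0, 0, 0, 0, -0.006, 0, 1], [0, 0, 0, 0, -0.006, 0, 1], [0, 0, 0, 0, -0.006, 0, 1], [0, 0, 0, 0, -0.006, 0, 1], [0, 0, 0, 0, -0.006, 0, 1], [0, 0, 0, 0, -0.006, 0, 1], [0, 0, 0, 0, -0.006, 0, 1], [0, 0, 0, 0, -0.006, 0, 1]])

```text
time: 11.58
ee_pos: [489.8, -47.4, 201.5]
tcp_rot: [-0.502, 0.498, 0.502, 0.498]
force: [-1.4, -0.3, 0.3]
opening: -0.0
```

Call:
servo_tool(commands=[[0, 0, 0, 0, -0.004, 0, 1], [0, 0, 0, 0, -0.003, 0, 1], [0, 0, 0, 0, 0, 0, 1]])

```text
time: 11.83
ee_pos: [497.0, -47.3, 201.7]
tcp_rot: [0.502, -0.498, -0.501, -0.499]
force: [-0.3, -0.1, -1.2]
opening: -0.2
```

Run:
```python
from h import *
s,M=st()
f=grab_frame("side"); save(f,"s13.png",(250,160,370,300),4)
f=grab_frame("top"); save(f,"t13.png",(300,170,420,290),5)
```

```text
t 11.83 pos [497.  -47.3 201.7] q [-0.27  0.32  1.88  0.    0.94 -1.85] F [-0.3 -0.1 -1.2] T [ 0.03 -0.03 -0.02] open -0.2
axes x [ 0.001  0.    -1.   ] y [-1.    -0.007 -0.001] z [-0.007  1.     0.   ]
```

View pics/s13.png

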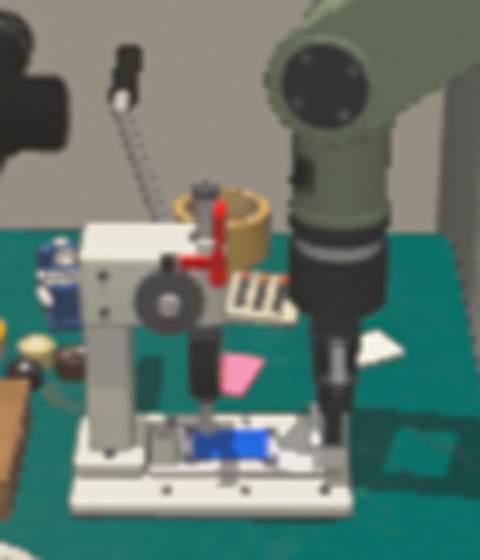

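Call:
servo_tool(commands=[[0, 0, 0, 0, -0.003, 0, 1], [0, 0, 0, 0, -0.003, 0, 1], [0, 0, 0, 0, -0.002, 0, 1], [0, 0, 0, 0, 0, 0, 1]])

```text
time: 12.27
ee_pos: [504.5, -47.2, 201.6]
tcp_rot: [0.502, -0.498, -0.502, -0.498]
force: [-0.7, 0.0, -0.8]
opening: -0.0
```

Call:
servo_tool(commands=[[0, 0, 0, 0, -0.002, 0, 1], [0, 0, 0, 0, -0.002, 0, 1], [0, 0, 0, 0, 0, 0, 1]])

```text
time: 12.52
ee_pos: [508.5, -47.2, 201.6]
tcp_rot: [0.502, -0.498, -0.502, -0.498]
force: [-0.2, 0.9, -0.3]
opening: 0.2
```

Call:
servo_tool(commands=[[0, 0, 0, 0, -0.002, 0, 1], [0, 0, 0, 0, -0.002, 0, 1], [0, 0, 0, 0, 0, 0, 1]])

```text
time: 12.77
ee_pos: [512.6, -47.2, 201.6]
tcp_rot: [0.502, -0.498, -0.502, -0.498]
force: [-1.2, 0.8, -0.2]
opening: -0.1
```

Call:
servo_tool(commands=[[0, 0, 0, 0, -0.002, 0, 1], [0, 0, 0, 0, -0.002, 0, 1], [0, 0, 0, 0, 0, 0, 1]])

```text
time: 13.02
ee_pos: [516.0, -47.2, 201.5]
tcp_rot: [-0.501, 0.499, 0.502, 0.498]
force: [-4.5, -0.2, 2.3]
opening: -0.1
```

Call:
servo_tool(commands=[[0, 0, 0, 0, -0.002, 0, 1], [0, 0, 0, 0, -0.001, 0, 1], [0, 0, 0, 0, 0, 0, 1]])

```text
time: 13.27
ee_pos: [517.1, -47.1, 201.2]
tcp_rot: [-0.5, 0.5, 0.504, 0.496]
force: [-11.7, -0.6, 9.3]
opening: -0.0
```

Run:
```python
from h import *
s,M=st()
f=grab_frame("side"); save(f,"s14.png",(270,200,350,290),6)
f=grab_frame("wrist"); save(f,"w14.png")
```

```text
t 13.27 pos [517.1 -47.1 201.2] q [-0.26  0.36  1.83 -0.    0.96 -1.83] F [-11.7  -0.6   9.3] T [-0.22  1.67 -0.01] open -0.0
axes x [-0.009  0.    -1.   ] y [-1.    -0.008  0.009] z [-0.008  1.     0.   ]
```

View pics/s14.png

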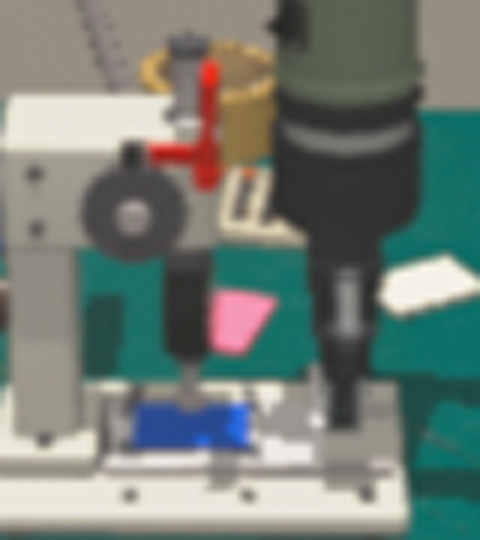

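Call:
servo_tool(commands=[[0, 0, 0, 0, 0.015, 0, 1], [0, 0, 0, 0, 0.03, 0, 1], [0, 0, 0, 0, 0.04, 0, 1], [0, 0, 0, -0.03, 0.04, 0, 1], [0, 0, 0, -0.04, 0.01, 0, 1], [0, 0, 0, -0.04, 0, 0, 1], [0, 0, 0, -0.04, 0, 0, 1], [0, 0, 0, 0, 0, 0, 1], [0, 0, 0, 0, 0, 0, 1]])

```text
time: 14.12
ee_pos: [392.6, -48.6, 350.3]
tcp_rot: [0.505, -0.497, -0.498, -0.5]
force: [-0.6, -0.0, -0.9]
opening: 0.4
```

Run:
```python
from h import *
s,M=st()
f=grab_frame("top"); save(f,"t15.png",(310,170,420,270),7)
f=grab_frame("side"); save(f,"s15.png",(260,160,360,300),4.2)
f=grab_frame("wrist"); save(f,"w15.png")
```

```text
t 14.12 pos [392.6 -48.6 350.3] q [-0.34 -0.14  2.02  0.    1.25 -1.92] F [-0.6 -0.  -0.9] T [ 0.02 -0.02  0.04] open 0.4
axes x [ 0.01  -0.003 -1.   ] y [-1.    -0.007 -0.01 ] z [-0.007  1.    -0.003]
```

View pics/t15.png

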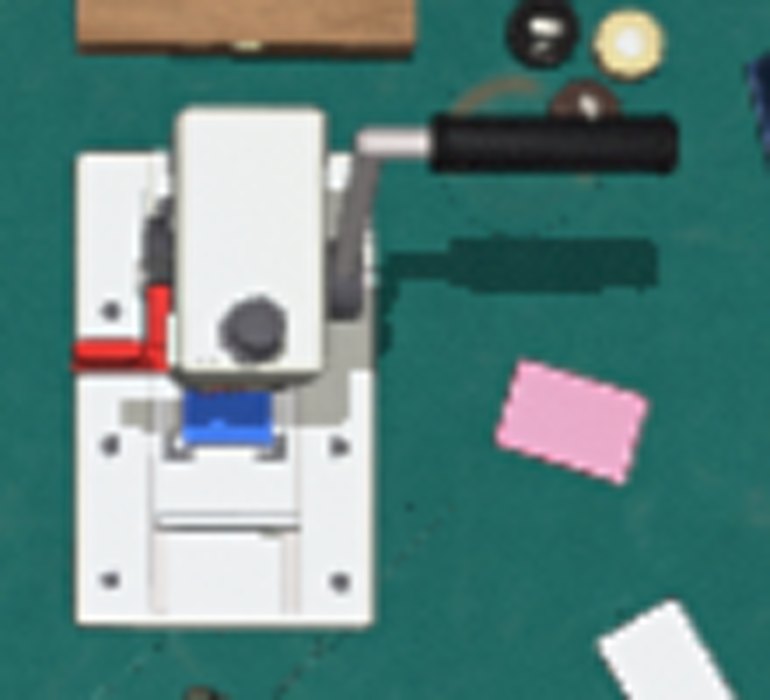

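View pics/s15.png

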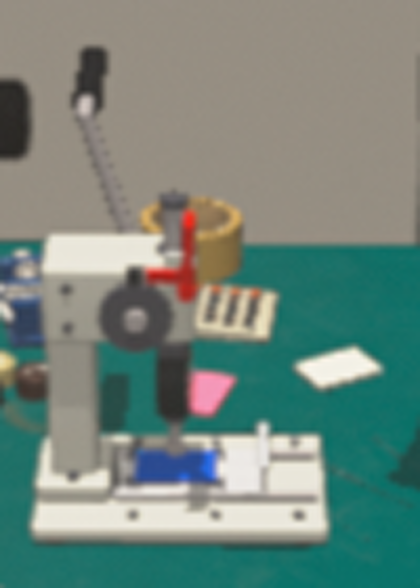

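View pics/w15.png

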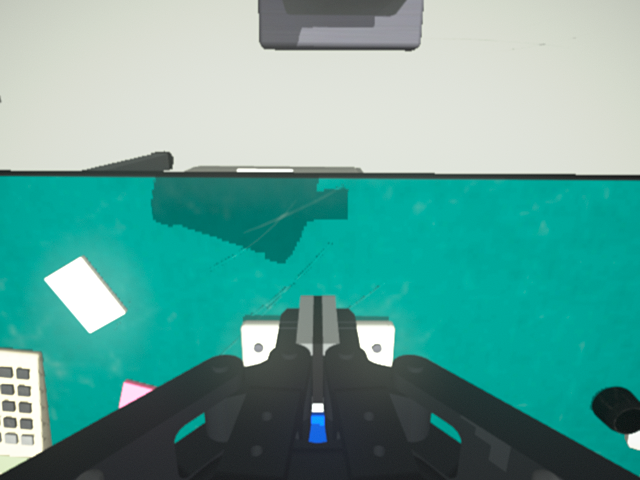

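Run:
```python
from h import *
t=grab_frame("top"); g=grab_frame("side")
T=lambda u,v:(310+u/7-.43,170+v/7-.43); S=lambda u,v:(260+u/4.2-.38,160+v/4.2-.38)
print("paddle top L", tri(t,T(74,347),g,S(190,214)))
print("lip top z49.5", onz(t,*T(156,521),49.5),onz(t,*T(300,521),49.5), onz(t,*T(228,528),49.5))
print("paddle z257:", [onz(t,*T(*p),257).round(1) for p in ((74,341),(74,356),(74,370),(142,348))])
print("handle ends",[onz(t,*T(*p),291).round(1) for p in ((432,145),(680,145))], "edges z291",[onz(t,*T(550,v),291).round(1) for v in (115,172)])
print("handle tri near end", tri(t,T(434,143),g,S(86,98)))
print("knob",onz(t,*T(253,328),235))
print("head front",onz(t,*T(250,373),206),"L,R",onz(t,*T(178,360),206),onz(t,*T(325,360),206))
```

```text
paddle top L (array([581.84211973,  25.1111661 , 266.58284048]), [np.float64(0.542284677613258), np.float64(0.5422846776132239)])
lip top z49.5 [529.64270932 -15.16942521  49.5       ] [530.23588962 -77.89981979  49.5       ] [526.88750328 -46.54027506  49.5       ]
paddle z257: [array([585.7,  24.9, 257. ]), array([579.9,  24.9, 257. ]), array([574.5,  24.8, 257. ]), array([583.3,  -1.2, 257. ])]
handle ends [array([ 657.7, -108.7,  291. ]), array([ 658.7, -202.4,  291. ])] edges z291 [array([ 669.6, -153.3,  291. ]), array([ 647.9, -153.3,  291. ])]
handle tri near end (array([ 657.51035377, -108.9345428 ,  295.88198003]), [np.float64(0.15628620833524065), np.float64(0.1562862083353014)])
knob [593.88419872 -45.13475163 235.        ]
head front [579.15671139 -45.88682758 206.        ] L,R [584.04485832 -17.28837065 206.        ] [584.64051622 -75.64585576 206.        ]
```

Call:
servo_tool(commands=[[0, 0, 0, -0.038, 0, 0, 1], [0, 0, 0, -0.038, 0, 0, 1], [0, 0, 0, -0.038, 0, 0, 1], [0, 0, 0, 0, -0.035, 0.01, 1], [0, 0, 0, 0, -0.035, 0.01, 1], [0, 0, 0, 0, -0.035, 0.01, 1], [0, 0, 0, 0, -0.035, 0.01, 1], [0, 0, 0, 0, -0.035, 0.01, 1], [0, 0, 0, 0, -0.035, 0.01, 1], [0, 0, 0, 0, 0, 0, 1], [0, 0, 0, 0, 0, 0, 1], [0, 0, 0, 0, 0, 0, 1]])

```text
time: 15.37
ee_pos: [600.4, 13.4, 458.3]
tcp_rot: [-0.501, 0.499, 0.503, 0.497]
force: [0.7, 1.0, 1.3]
opening: -0.1
```

Run:
```python
from h import *
s,M=st()
f=grab_frame("side"); save(f,"s16.png",(220,100,360,260),4)
f=grab_frame("wrist"); save(f,"w16.png")
```

```text
t 15.37 pos [600.4  13.4 458.3] q [-0.12  0.23  1.41 -0.    1.51 -1.7 ] F [0.7 1.  1.3] T [ 0.03  0.02 -0.02] open -0.1
axes x [-0.004  0.    -1.   ] y [-1.    -0.007  0.004] z [-0.007  1.     0.   ]
```

View pics/s16.png

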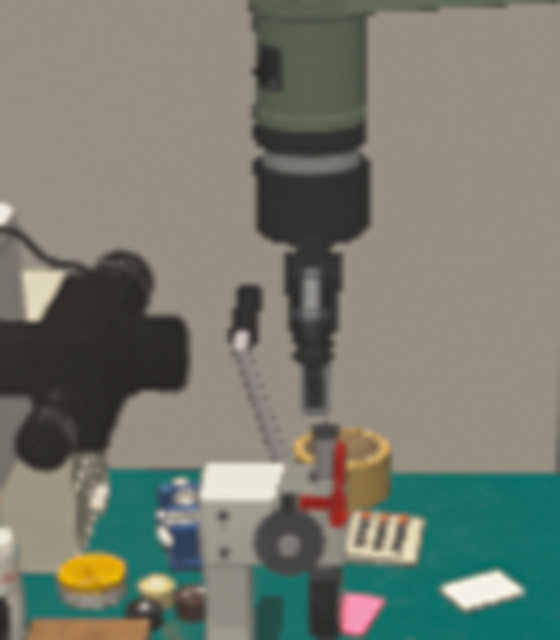

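View pics/w16.png

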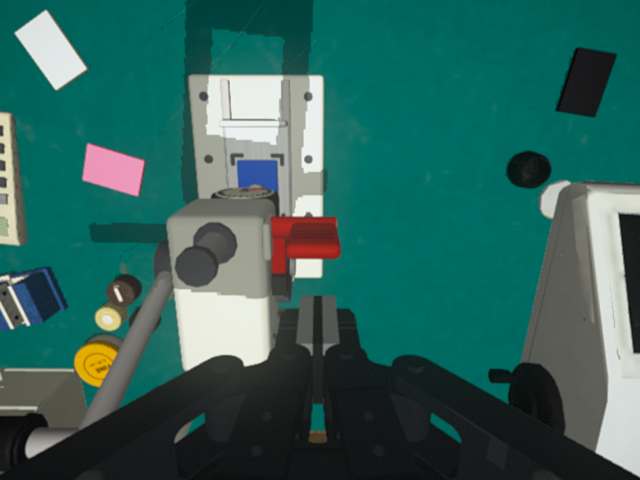

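Run:
```python
from h import *
s,M=st()
f=grab_frame("wrist"); save(f,"w17.png",(240,190,400,330),5)
for p in ((315,245),(315,251),(315,258),(288,250),(340,250)): print(p,onz(f,*p,257).round(1))
print(proj(f,s["ee_pos"]+M@[173,11,0]))
```

```text
t 15.47 pos [599.6  13.2 460.1] q [-0.12  0.22  1.41 -0.    1.51 -1.7 ] F [-0.1 -0.4  0.8] T [-0.02 -0.02 -0.05] open 0.3
axes x [-0.001  0.    -1.   ] y [-1.    -0.007  0.001] z [-0.007  1.     0.   ]
(315, 245) [579.5  11.4 257. ]
(315, 251) [582.4  11.4 257. ]
(315, 258) [585.9  11.4 257. ]
(288, 250) [582.  -1. 257.]
(340, 250) [581.9  22.9 257. ]
[318.72952854 290.2997666 ]
```

View pics/w17.png

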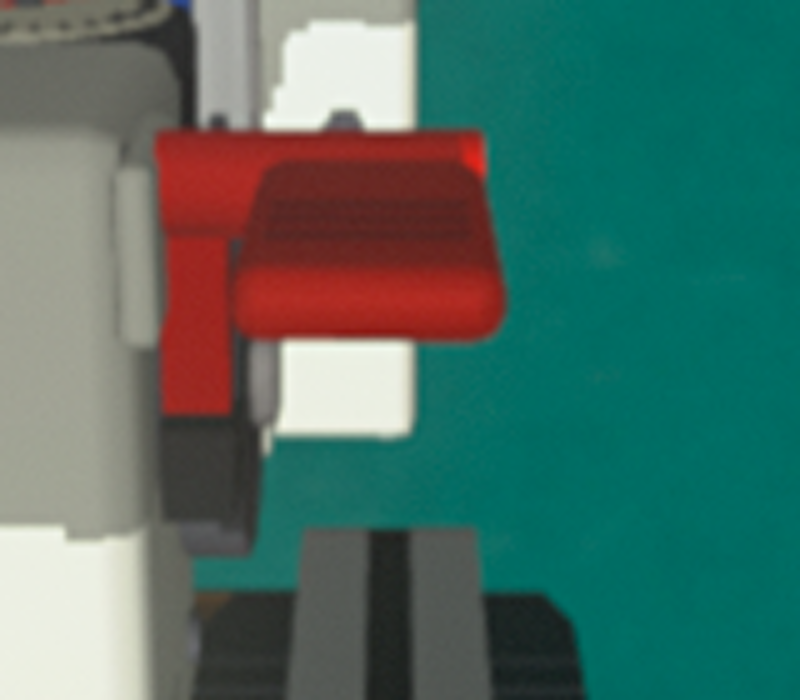

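Call:
servo_tool(commands=[[0, 0, 0, 0.015, -0.004, -0.002, 1], [0, 0, 0, 0.02, 0, 0, 1], [0, 0, 0, 0.02, 0, 0, 1], [0, 0, 0, 0, 0, 0, 1], [0, 0, 0, 0, 0, 0, 1], [0, 0, 0, 0, 0, 0, 1]])

```text
time: 16.02
ee_pos: [604.4, 11.2, 407.4]
tcp_rot: [0.502, -0.498, -0.501, -0.499]
force: [0.0, 0.2, 0.8]
opening: -0.1
```

Run:
```python
from h import *
s,M=st()
f=grab_frame("side"); save(f,"s18.png",(260,160,360,260),6)
```

```text
t 16.02 pos [604.4  11.2 407.4] q [-0.12  0.27  1.46  0.    1.41 -1.7 ] F [0.  0.2 0.8] T [-0.    0.01 -0.02] open -0.1
axes x [ 0.002 -0.    -1.   ] y [-1.    -0.007 -0.002] z [-0.007  1.    -0.   ]
```

View pics/s18.png

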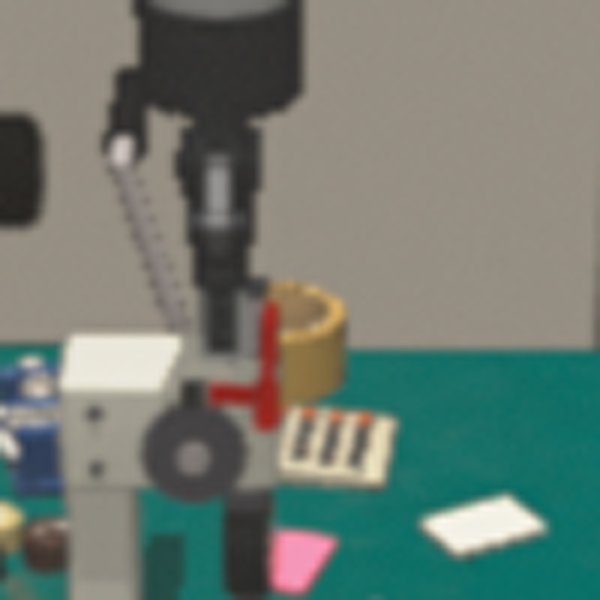

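Call:
servo_tool(commands=[[0, 0, 0, 0, 0.004, 0, 1], [0, 0, 0, 0, 0.005, 0, 1], [0, 0, 0, 0, 0.005, 0, 1], [0, 0, 0, 0, 0.005, 0, 1], [0, 0, 0, 0, 0.005, 0, 1], [0, 0, 0, 0, 0.005, 0, 1], [0, 0, 0, 0.002, 0.005, 0, 1], [0, 0, 0, 0.003, 0.005, 0, 1], [0, 0, 0, 0, 0, 0, 1]])

```text
time: 16.82
ee_pos: [564.3, 11.3, 399.7]
tcp_rot: [-0.501, 0.499, 0.502, 0.498]
force: [0.7, 0.5, -0.0]
opening: 0.5
```

Run:
```python
from h import *
s,M=st()
f=grab_frame("side"); save(f,"s19.png",(260,160,360,260),6)
```

```text
t 16.82 pos [564.3  11.3 399.7] q [-0.13  0.19  1.57 -0.    1.38 -1.71] F [ 0.7  0.5 -0. ] T [-0.04 -0.    0.04] open 0.5
axes x [-0.002  0.    -1.   ] y [-1.    -0.007  0.002] z [-0.007  1.     0.   ]
```

View pics/s19.png

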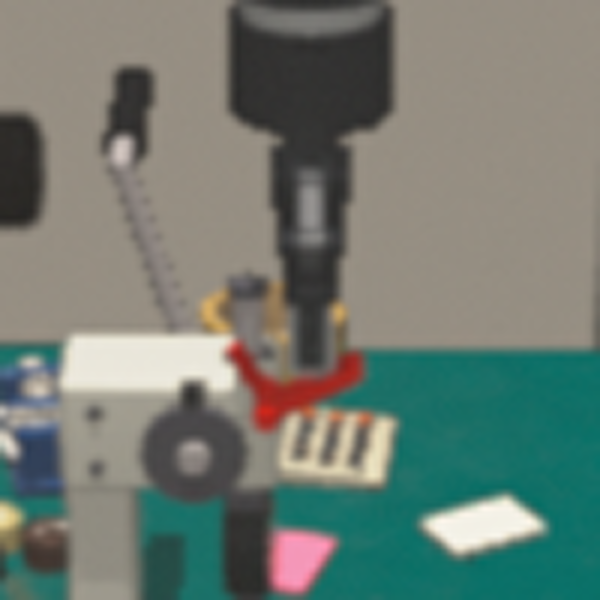

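Call:
servo_tool(commands=[[0, 0, 0, 0.003, 0.003, 0, 1], [0, 0, 0, 0.004, 0.002, 0, 1], [0, 0, 0, 0.003, 0, 0, 1], [0, 0, 0, 0.002, 0, 0, 1], [0, 0, 0, 0, 0, 0, 1], [0, 0, 0, 0, 0, 0, 1]])

```text
time: 17.37
ee_pos: [560.5, 11.2, 388.1]
tcp_rot: [-0.502, 0.498, 0.502, 0.498]
force: [0.1, -0.1, 0.7]
opening: -0.0
```

Run:
```python
from h import *
s,M=st()
f=grab_frame("side"); save(f,"s20.png",(260,160,360,260),6)
```

```text
t 17.37 pos [560.5  11.2 388.1] q [-0.13  0.19  1.6   0.    1.36 -1.71] F [ 0.1 -0.1  0.7] T [ 0.03 -0.02 -0.  ] open -0.0
axes x [-0.001  0.    -1.   ] y [-1.    -0.007  0.001] z [-0.007  1.     0.   ]
```

View pics/s20.png

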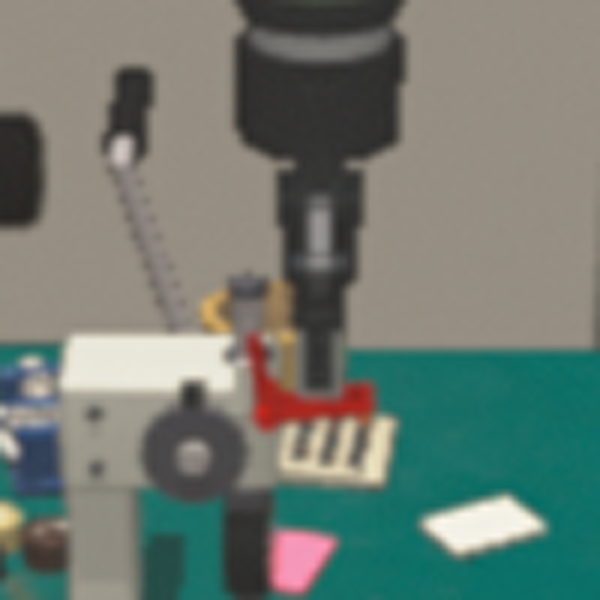

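Call:
servo_tool(commands=[[0, 0, 0, -0.03, 0, 0, 1], [0, 0, 0, -0.035, 0, 0, 1], [6.9, 0, 0, -0.02, 0, 0, 0.5], [6.9, 0, 0, -0.02, 0, 0, 0], [6.9, 0, 0, 0, 0, 0, 0], [6.9, 0, 0, 0, 0, 0, 0], [6.9, 0, 0, 0, 0, 0, 0], [6.9, 0, 0, 0, 0, 0, 0], [6.9, 0, 0, 0, 0, 0, 0], [6.9, 0, 0, 0, 0, 0, 0], [6.9, 0, 0, 0, 0, 0, 0], [6.9, 0, 0, 0, 0, 0, 0]])

```text
time: 18.42
ee_pos: [560.6, 11.1, 493.6]
tcp_rot: [-0.129, 0.695, 0.129, 0.695]
force: [0.3, -0.6, -0.1]
opening: 85.5
```

Call:
servo_tool(commands=[[6.9, 0, 0, 0, 0, 0, 0], [6.9, 0, 0, 0, 0, 0, 0], [6.9, 0, 0, 0, 0, 0, 0], [0, 0, 0, 0, 0, 0, 0], [0, 0, 0, 0, 0, 0, 0]])

```text
time: 18.83
ee_pos: [560.6, 11.2, 493.6]
tcp_rot: [-0.005, 0.707, 0.005, 0.707]
force: [0.1, -0.0, 0.6]
opening: 85.6
```

Run:
```python
from h import *
s,M=st()
need(M,0.4,s["ee_pos"],[658.5,-155.5,495])
f=grab_frame("side"); save(f,"s21.png",(220,100,360,260),4)
f=grab_frame("wrist"); save(f,"w21.png")
```

```text
t 18.83 pos [560.6  11.2 493.6] q [-0.13  0.12  1.46  0.    1.56 -0.15] F [ 0.1 -0.   0.6] T [ 0.01 -0.06  0.04] open 85.6
axes x [ 0.  0. -1.] y [-0.015  1.     0.   ] z [1.    0.015 0.   ]
rotvec deg [ 0.48  0.   -0.  ]
shift in cur tool [  -1.4 -168.1   95.4] in tgt tool [  -1.4 -167.3   96.8]
```

View pics/w21.png

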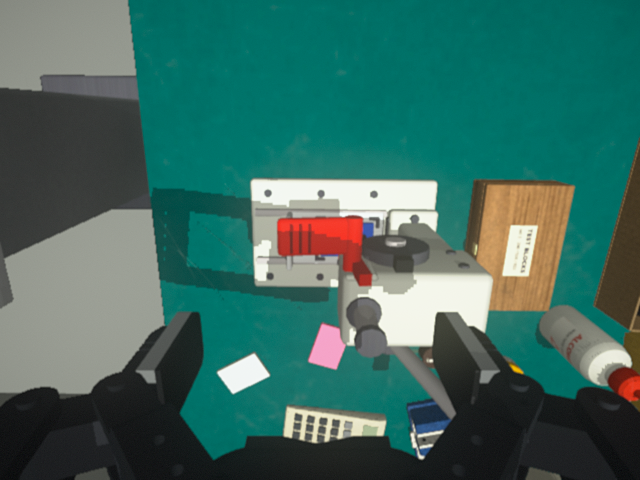

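View pics/s21.png

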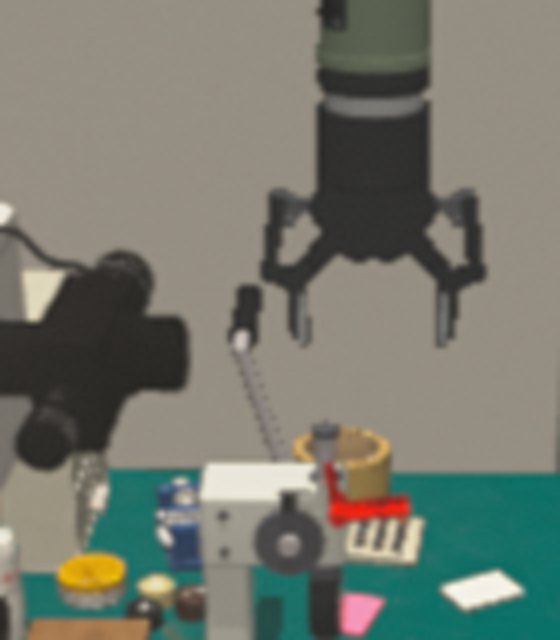

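Call:
servo_tool(commands=[[0.5, 0, 0, -0.005, 0, 0, 0], [0, 0, 0, 0, -0.0335, 0.0192, 0], [0, 0, 0, 0, -0.0335, 0.0192, 0], [0, 0, 0, 0, -0.0335, 0.0192, 0], [0, 0, 0, 0, -0.0335, 0.0192, 0], [0, 0, 0, 0, -0.0335, 0.0192, 0], [0, 0, 0, 0, 0, 0, 0], [0, 0, 0, 0, 0, 0, 0], [0, 0, 0, 0, 0, 0, 0], [0, 0, 0, 0, 0, 0, 0]])

```text
time: 19.77
ee_pos: [656.8, -155.0, 499.1]
tcp_rot: [-0.002, 0.707, 0.002, 0.707]
force: [0.0, -0.2, 0.3]
opening: 85.5
```

Run:
```python
from h import *
s,M=st()
need(M,0.4,s["ee_pos"],[658.5,-155.5,446])
f=grab_frame("side"); save(f,"s22.png",(220,100,360,260),4)
f=grab_frame("wrist"); save(f,"w22.png")
```

```text
t 19.77 pos [ 656.8 -155.   499.1] q [-0.36  0.37  1.14  0.    1.63 -0.36] F [ 0.  -0.2  0.3] T [-0.01 -0.01  0.02] open 85.5
axes x [ 0.  0. -1.] y [-0.005  1.     0.   ] z [1.    0.005 0.   ]
rotvec deg [-0.12  0.02 -0.02]
shift in cur tool [53.1 -0.5  1.7] in tgt tool [53.1 -0.5  1.7]
```

View pics/w22.png

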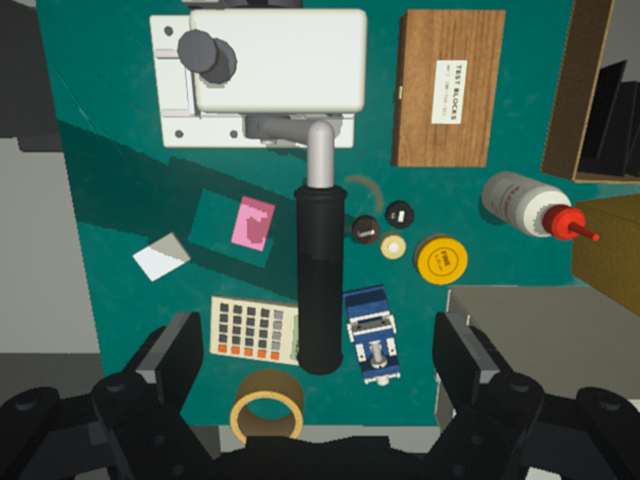

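View pics/s22.png

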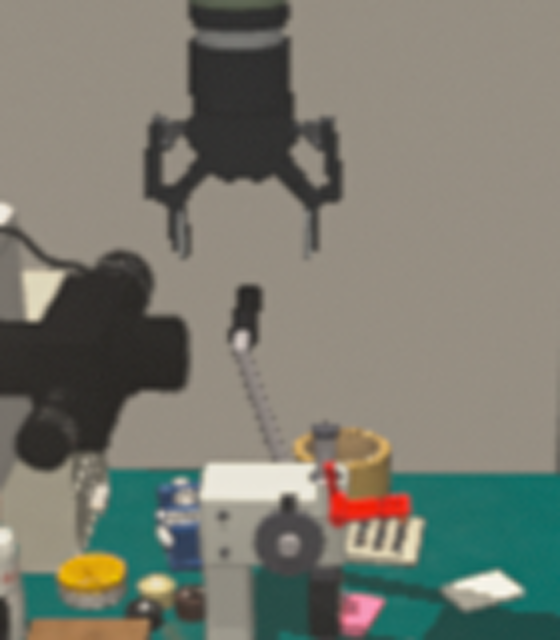

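Call:
servo_tool(commands=[[0, 0, 0, 0.02, 0, 0.0015, 0], [0, 0, 0, 0.02, 0, 0, 0], [0, 0, 0, 0.013, 0, 0, 0], [0, 0, 0, 0, 0, 0, 0], [0, 0, 0, 0, 0, 0, 0], [0, 0, 0, 0, 0, 0, 0]])

```text
time: 20.37
ee_pos: [658.8, -155.7, 447.0]
tcp_rot: [-0.002, 0.706, 0.001, 0.708]
force: [0.1, -0.1, 1.0]
opening: 85.5
```

Call:
servo_tool(commands=[[0, 0, 0, 0, 0, 0, 0.5], [0, 0, 0, 0, 0, 0, 0.7], [0, 0, 0, 0, 0, 0, 0.8], [0, 0, 0, 0, 0, 0, 1], [0, 0, 0, 0, 0, 0, 1], [0, 0, 0, 0, 0, 0, 1]])

```text
time: 20.87
ee_pos: [658.3, -156.1, 446.1]
tcp_rot: [-0.001, 0.707, 0.001, 0.707]
force: [-1.7, -0.7, 1.8]
opening: 19.7
```

Run:
```python
from h import *
s,M=st()
f=grab_frame("side"); save(f,"s23.png",(220,100,360,260),4)
f=grab_frame("wrist"); save(f,"w23.png")
```

```text
t 20.87 pos [ 658.3 -156.1  446.1] q [-0.36  0.4   1.21 -0.    1.53 -0.36] F [-1.7 -0.7  1.8] T [-0.06  0.36 -0.  ] open 19.7
axes x [-0.001 -0.    -1.   ] y [-0.003  1.    -0.   ] z [ 1.     0.003 -0.001]
```

View pics/w23.png

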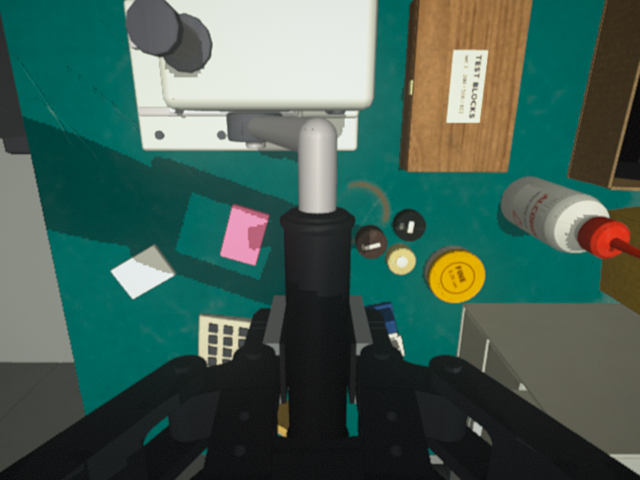

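View pics/s23.png

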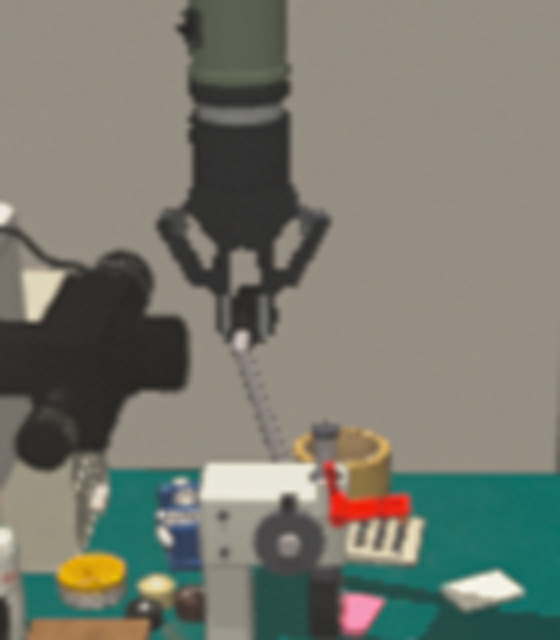

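Call:
servo_tool(commands=[[0, 0, 0, -0.0016, 0, -0.006, 1], [0, 0, 0, -0.0015, 0, -0.0061, 1], [0, 0, 0, -0.001, 0, -0.0061, 1], [0, 0, 0, -0.0009, 0, -0.0062, 1], [0, 0, 0, -0.0004, 0, -0.0062, 1], [0, 0, 0, -0.0002, 0, -0.0063, 1], [0, 0, 0, 0.0002, 0, -0.0063, 1], [0, 0, 0, 0.0004, 0, -0.0062, 1], [0, 0, 0, 0.0009, 0, -0.0062, 1], [0, 0, 0, 0.001, 0, -0.0061, 1], [0, 0, 0, 0, 0, 0, 1]])

```text
time: 21.88
ee_pos: [596.2, -156.2, 449.4]
tcp_rot: [-0.001, 0.706, 0.001, 0.708]
force: [5.7, -1.1, 0.1]
opening: 20.3
```

Run:
```python
from h import *
s,M=st()
f=grab_frame("side"); save(f,"s24.png",(220,100,360,260),4)
```

```text
t 21.88 pos [ 596.2 -156.2  449.4] q [-0.4   0.26  1.38  0.    1.5  -0.4 ] F [ 5.7 -1.1  0.1] T [-0.06 -0.94 -0.03] open 20.3
axes x [ 0.003 -0.001 -1.   ] y [-0.003  1.    -0.001] z [1.    0.003 0.003]
```

View pics/s24.png

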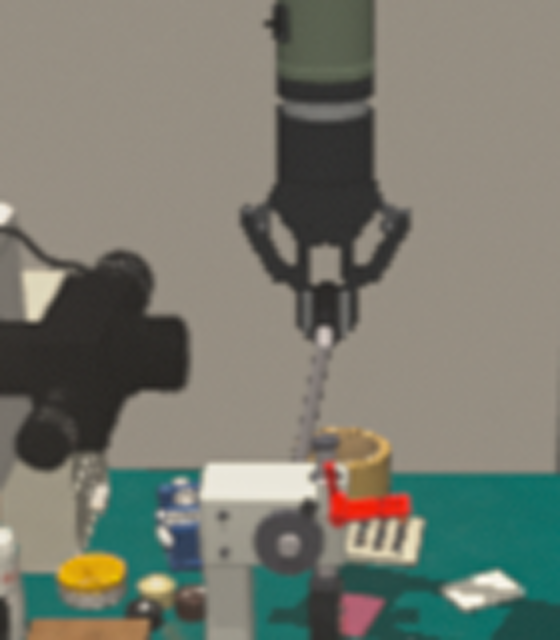

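Call:
servo_tool(commands=[[0, 0, 0, 0.0015, 0, -0.0061, 1], [0, 0, 0, 0.0016, 0, -0.006, 1], [0, 0, 0, 0.0021, 0, -0.0059, 1], [0, 0, 0, 0.0022, 0, -0.0059, 1], [0, 0, 0, 0.0026, 0, -0.0056, 1], [0, 0, 0, 0.0028, 0, -0.0056, 1], [0, 0, 0, 0.0032, 0, -0.0054, 1], [0, 0, 0, 0.0033, 0, -0.0053, 1], [0, 0, 0, 0, 0, 0, 1]])

```text
time: 22.68
ee_pos: [551.5, -156.3, 431.4]
tcp_rot: [-0.002, 0.705, 0.001, 0.71]
force: [7.7, 0.3, 4.3]
opening: 20.1
```

Call:
servo_tool(commands=[[0, 0, 0, 0.0018, 0, -0.0025, 1], [0, 0, 0, 0.0018, 0, -0.0025, 1], [0, 0, 0, 0, 0, 0, 1]])

```text
time: 22.93
ee_pos: [547.1, -156.3, 428.5]
tcp_rot: [-0.002, 0.704, 0.001, 0.71]
force: [9.0, 0.5, 5.9]
opening: 20.5
```

Run:
```python
from h import *
s,M=st()
f=grab_frame("side"); save(f,"s25.png",(220,120,360,290),4.2/1.2)
f=grab_frame("wrist"); save(f,"w25.png")
```

```text
t 22.93 pos [ 547.1 -156.3  428.5] q [-0.43  0.17  1.53  0.    1.43 -0.43] F [9.  0.5 5.9] T [ 0.15 -1.32 -0.05] open 20.5
axes x [ 0.009 -0.001 -1.   ] y [-0.004  1.    -0.002] z [1.    0.004 0.009]
```

View pics/s25.png

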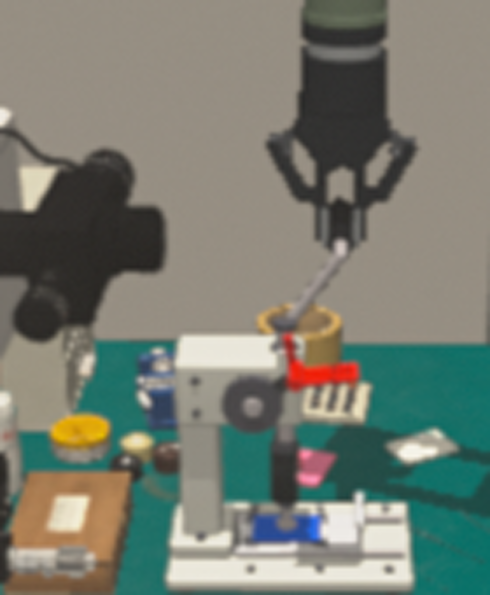

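View pics/w25.png

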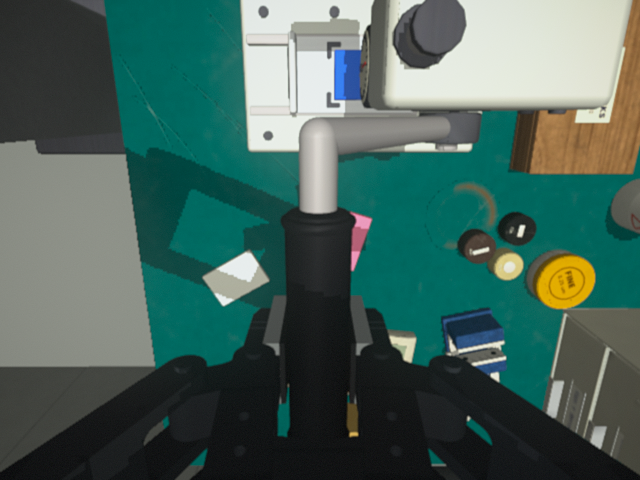

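Call:
servo_tool(commands=[[0, 0, 0, 0.001, 0, -0.0015, 1], [0, 0, 0, 0.001, 0, -0.0013, 1], [0, 0, 0, 0, 0, 0, 1]])

```text
time: 23.28
ee_pos: [544.6, -156.3, 426.8]
tcp_rot: [-0.002, 0.704, 0.001, 0.71]
force: [9.6, 0.8, 5.1]
opening: 20.4
```

Call:
servo_tool(commands=[[0, 0, 0, 0.001, 0, -0.0013, 1], [0, 0, 0, 0, 0, 0, 1], [0, 0, 0, 0, 0, 0, 1]])

```text
time: 23.53
ee_pos: [543.5, -156.3, 426.1]
tcp_rot: [-0.002, 0.703, 0.001, 0.711]
force: [8.9, 0.1, 4.9]
opening: 20.0
```

Call:
servo_tool(commands=[[0, 0, 0, 0.0012, 0, -0.0015, 1], [0, 0, 0, 0.0008, 0, -0.001, 1], [0, 0, 0, 0, 0, 0, 1]])

```text
time: 23.78
ee_pos: [542.3, -156.2, 425.9]
tcp_rot: [-0.002, 0.701, 0.001, 0.713]
force: [13.7, 1.3, 7.1]
opening: 20.6
```

Call:
servo_tool(commands=[[0, 0, 0, 0.0012, 0, -0.0015, 1], [0, 0, 0, 0, 0, 0, 1], [0, 0, 0, 0, 0, 0, 1]])

```text
time: 24.03
ee_pos: [541.6, -156.2, 425.8]
tcp_rot: [-0.003, 0.7, 0.0, 0.714]
force: [15.3, 2.6, 10.0]
opening: 20.3
```

Call:
servo_tool(commands=[[0, 0, 0, 0.001, 0, -0.0012, 1], [0, 0, 0, 0, 0, 0, 1], [0, 0, 0, 0, 0, 0, 1], [0, 0, 0, 0, 0, 0, 1], [0, 0, 0, 0, 0, 0, 1], [0, 0, 0, 0, 0, 0, 1]])

```text
time: 24.53
ee_pos: [541.0, -156.1, 425.7]
tcp_rot: [-0.003, 0.699, 0.0, 0.716]
force: [17.1, 2.8, 10.9]
opening: 20.4
```

Run:
```python
from h import *
s,M=st()
f=grab_frame("side"); save(f,"s26.png",(250,170,350,290),5)
f=grab_frame("wrist"); save(f,"w26.png")
f=grab_frame("top"); save(f,"t26.png",(220,170,480,300),3)
print("grasp pt",s["ee_pos"]+M[:,0]*155)
```

```text
t 24.53 pos [ 541.  -156.1  425.7] q [-0.44  0.16  1.55  0.01  1.41 -0.44] F [17.1  2.8 10.9] T [ 0.51 -2.75 -0.  ] open 20.4
axes x [ 0.024 -0.003 -1.   ] y [-0.004  1.    -0.003] z [1.    0.004 0.024]
grasp pt [ 544.71328468 -156.63417824  270.78358214]
```

View pics/s26.png

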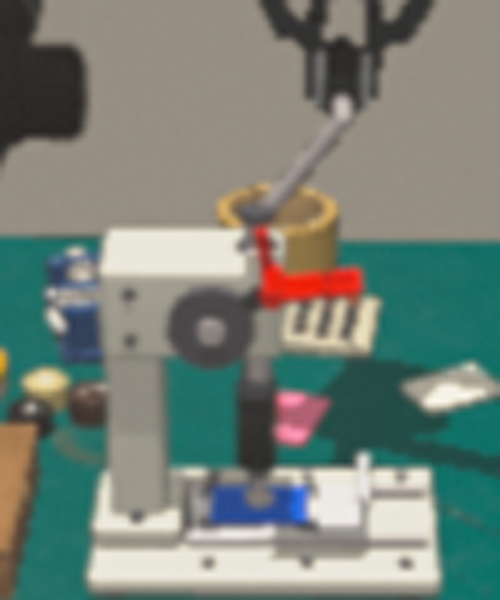

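View pics/w26.png

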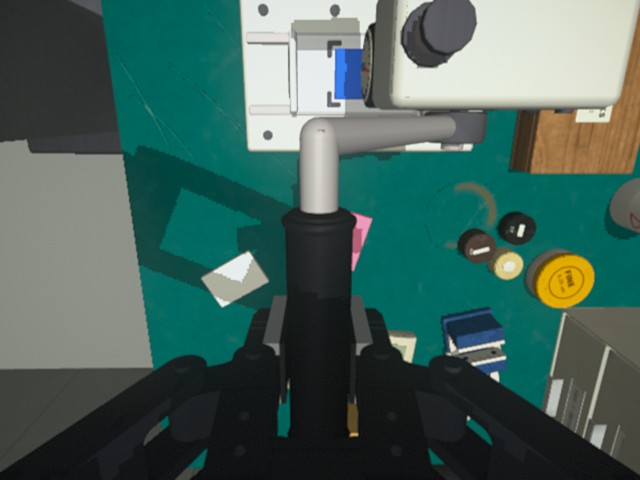

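View pics/t26.png

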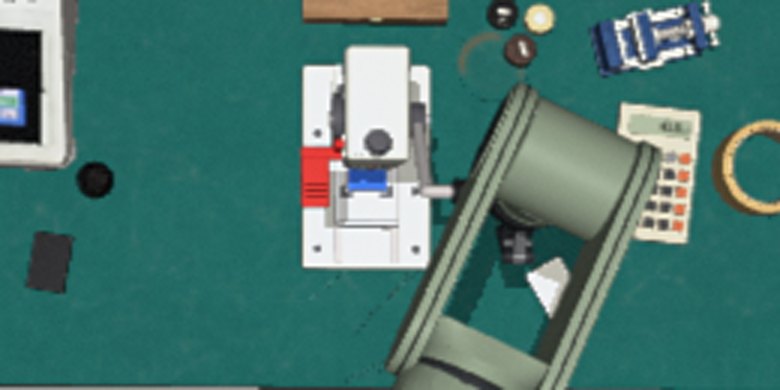

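Run:
```python
from station import ticket
print(ticket.close_job())
```

```text
the job is handed in; nothing more can be done
None
```

I carried out the whole sequence and handed the job in at about 24.6 s, with the gripper still holding the lever handle against its stop; no verdict was reported.

- **Plaque and slide:** I laid the blue plaque flat between the four corner stops and let go. I then pushed the slide in until it hit its end stop, which I felt as about 12 N on the tool.
- **Catch:** I drew the red catch over towards the robot to roughly 1.3–1.4 rad, judged from the picture. It stops short of the 1.5 rad end stop but is well past the 0.6 rad needed to free the lever, and it stayed there.
- **Lever:** I pinched the black handle and pulled it along its arc to the stop. There the force rose from about 10 N to 20 N, and the handle was 271 mm above the bench, as expected.

**Last checks:** the final pictures show the slide home, the plaque inside its stops and the foot down on it. The other plaques and the bench items I could see look undisturbed. The marker was outside the final pictures, though the arm never came near it after the start.

No check failed. The finger opening read about 2 mm small on both the plaque and the handle, and the tool tilted about 0.02 rad while holding the lever.

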